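# Hang a parts pail from an S-hook on the bench rail

### The arm

A 6-joint arm with a two-finger parallel gripper is mounted at the origin on the work surface; the furniture and walls round the work are solid. World frame = base frame: x ahead of the robot, y to its left, z up, the work surface at z = 0. Lengths are in m, angles in rad, forces in N, time in s.
With the tool pointing down it reaches from about 0.325 to 0.875 m from the base axis. Payload 4.4 kg.
Tool frame: the origin (TCP) lies at the very end of the fingers, on their centre line; the grasp point (between the pads) lies 19 mm behind it; z points along the fingers, y is the direction in which the jaws open and shut (so a half turn about z gives the same grasp; the last joint's range is limited). The gripper opens to 85 mm and grips with 20 to 120 N. Pads are 22 mm wide; open, the fingers measure 114 mm over their backs; the gripper's body (76 mm by 85 mm) begins 54 mm behind the grasp point. The pads swing forward as they close: fully open they stand 13 mm farther back than shut.
Start: joints at [-1.399, 0.207, 1.542, -0, 1.393, -0.15], TCP at [0.182, -0.545, 0.231] pointing down, gripper open.
Joint ranges: [-2.73, 2.73], [-0.86, 2.22], [0.23, 2.46], [-1.11, 4.25], [0.08, 2.63], [-2.82, 2.82]. Speed limits (rad/s): [2.79, 2.79, 3.14, 3.14, 3.14, 3.14].

### API

Orientations are given as [roll, pitch, yaw] about the fixed x, y, z axes, in that order (R = Rz(yaw) Ry(pitch) Rx(roll)).
In Python, from bench import r gives the robot as it stands.
- The arm moves only by the tool play_rows, never from a script. Its argument "steps" is a list of rows, each an object with "jaw": the opening, from 0 (shut) to 1 (fully open); "linear": the shift along the tool's x, y, z in cm, a list of three; "turn": the turn about the tool's z in degrees. In form: [{"jaw": jaw, "linear": [tx, ty, tz], "turn": turn}, ...]. A call has exactly 8 rows; each row shifts and turns the commanded pose from where the row before left it, along the tool's axes as they then stand; what a row does not reach is not made up. A row lasts 1/8 s, in which the tool goes at most 62.5 mm and 10.7 degrees, less where a joint would pass 70% of its speed; a pose out of reach is approached as far as the arm can. A call is refused whole if a number of a shift passes 6.25 or a number of a turn 10.7, either way. A call with a gripper value outside its range is refused whole. The fingers move at their own pace and stop on an object; the grip force is fixed at half the most. Time passes only in rows, so rows that do not move let the fingers close, or fill a call up. It gives the time, the measured TCP pose, the force and the opening at its end, in the units of the state.
- r.sense(): the state, without advancing time (a new reading comes with each control period).
- r.snapshot(name): name is "scene" or "top"; returns (picture, depth): 384x512x3 uint8, red, green, blue; 384x512 float32, m along the optical axis (not along the pixel's ray), 0 where there is no reading.
- r.camera_model(name): a dict with "fx", "fy", "cx", "cy" (pixels), "dist" ([k1, k2, p1, p2, k3] as OpenCV has them; the pictures are not rectified), "extrinsics" (4x4, takes a point from world to camera coordinates). Camera axes: x right, y up, looking along -z (the intrinsics and any distortion apply to the point x, -y, -z); pixel columns grow to the right and rows downward; lengths in m; the calibration is good to about 2 mm. A picture is of the moment at which its call begins. camera_model takes no time and is no camera call.
- r.job_done(): hands the job in, once; it reports no verdict.
The state is a dict: "time_s": time; "q": joint angles; "joint_vel": joint speeds; "tau": joint torques, N m; "tool_pos": TCP position; "eef_rot": TCP orientation; "ft_force": force on the tool from outside, world axes, zero at the start; "moment": the same for the moment, N m; "grip_width": opening from 0.0 (shut) to 1.0 (fully open).
Only numpy, scipy, OpenCV 4.12 (cv2) and the standard library are available. Lean on these libraries where they do the work, as an engineer would, in place of code of your own. Each camera call takes 0.05 s, during which the arm holds its last target.

### The job

Take the S-hook off its small parking stand, hook it over the bar of the rail stand and feel your way lightly along the bar, without leaning on it, until the hook drops into the groove turned into the bar; let go of it there. Then hang the small pail by its bail in the hook's lower curl and let go, so that the pail hangs still and clear of the bench. Leave the things lying around where they are.

Things in the scene. Friction and masses are not known exactly. Their poses are not given: they have to be found in the camera images.
- rail_stand: Fixed rail stand: two posts 150 mm apart carry a level aluminium bar, 18 mm diameter, along this frame's y. Origin on the bench midway between the posts; z up; x square to the bar, roughly away from the robot. Bar axis 213 mm, bar top 222 mm above the bench; clamp heads at y +-75 mm reach 226 mm. The bar is rigid, clamped tight; over about 20 N on it is leaning on it.
- s_hook: Steel S-hook of 6 mm wire with a flat grey grip tab on top, 159 mm tall, about 0.1 kg, hanging on the parking stand. Origin = underside of the upper crown; z up; the S lies in its xz plane (bars run along y), x roughly away from the robot. Upper curl 26 mm wide inside, opens downward, free end on the +x side reaching 21 mm below the origin; spine upright at x -16 mm down to z -46 mm.
- hook_tab (a point): Centre of the S-hook's grip tab, 22 mm above the hook's origin; axes as s_hook. Tab 26 mm (x) x 10 mm (y, grip across this) x 36 mm (z).
- hook_crown (a point): Underside of the S-hook's upper crown (same point and axes as s_hook); in the groove it rests 218 mm above the bench, on the full bar 222 mm. The lower curl lies under the crown, so the hook cannot come straight down on a bar: bring it from the bar's robot side with the crown about 30 mm above the bar's top, move it along its +x until it is over the bar, then lower it.
- hook_curl (a point): Inner bottom of the hook's lower curl, 113 mm below the crown; axes as s_hook. The curl opens upward, 30 mm wide inside; its free end at x -21 mm tops out 31 mm above this point. The spine slants from (x -16, z +67) to (x +18, z +25 mm). A 6 mm bar passes over the free end at z +36 to +39 mm, x -10 to 0, then goes straight down.
- hook_stand: Parking stand, fixed: base 70 x 90 x 8 mm, origin under it; a bent 8 mm wire whose level pin runs along y, its top 145 mm above the bench, carried by a post at y +34 mm (no higher than the pin), a 12 mm ball at its free end, y -24 mm. The hook hangs near y = 0; to free it lift it about 26 mm, then draw it back along its -x.
- pail: Small black open pail on the bench: 66 mm (x +11 to +77) x 70 mm (y) x 36 mm, about 0.15 kg. Origin at the level of its underside, midway between bail and tab; z up, x roughly away from the robot. A rigid bail arches over it: a level 6 mm steel bar along y, at x +40 mm, axis 88 mm up, straight over y +-24 mm. An upright grip tab sticks out in front, at x -40 mm.
- pail_tab (a point): Middle of the pail's grip tab, at x -40 mm, 40 mm above the underside; axes as pail. Tab 26 mm (x) x 10 mm (y, grip across this), from 10 to 60 mm above the underside.
- pail_bail (a point): Middle of the bail's top bar (bar axis), 80 mm behind the tab, 88 mm above the pail's underside; axes as pail. When hung it lies 3 mm above hook_curl. With the bail over the curl's free end the pail's rim is below the hook, so bring the pail in from the robot's side.
- solder_spool: White spool lying near the work, 56 mm wide, 36 mm high. Leave alone.
- tape_roll: Roll of tape lying flat, 72 mm wide, 18 mm high. Leave alone.
- loupe: Black eye loupe, 33 mm wide, 30 mm high. Leave alone.
- cutters: Side cutters lying flat, 120 mm long. Leave alone.
- tweezers: Tweezers lying flat, 129 mm long. Leave alone.
- rail_middle (a point): Point on top of the 18 mm bar midway between the posts, 222 mm above the bench; axes as rail_stand. The bar's one groove is 10 mm wide with a 10 mm core (its bottom 218 mm above the bench, 4 mm below the bar's top). The groove's middle lies anywhere from y -26 to +26 mm from this point: not measured, it must be seen or felt.
There are look-alikes about, which are no part of the job. What is shaped like the pail but pink is not meant.

How it is judged:
By the outcome, as a careful person would: the job done as asked, in the order asked, and still so for the second after the job is handed in, with the robot touching nothing.
It also fails if it takes over 72 s, if anything falls off the work surface, if the arm or the gripper's body presses on something with over 40 N, if the wrist force passes 120 N, or if a joint passes its speed limit or range.

## Working session

There is one attempt and no reset: what is moved stays moved. The work goes in short steps, Python scripts to look and compute and a tool call to move; the robot and the scene stay as the last step left them, time stands still between calls to the robot, and variables do not carry over. Pictures are saved under pics/ and viewed, and the job is handed in when it is done.

Besides the shell and the picture viewer there is one more tool, called after "Emit:" as name(argument=value, ...) on one line, values as JSON. play_rows: Moves the arm, as the interface text tells. Its arguments: {"type":"object","properties":{"steps":{"type":"array"}},"required":["steps"]}

```bash
ls; mkdir -p pics; cat > h.py <<'E'
import numpy as np, cv2
from bench import r
def K(m): return np.array([[m['fx'],0,m['cx']],[0,m['fy'],m['cy']],[0,0,1.]]), np.array(m['dist'],float)
def ray(name,px):
    m=r.camera_model(name);k,d=K(m);E=np.array(m['extrinsics'])
    p=cv2.undistortPoints(np.array(px,float).reshape(-1,1,2),k,d).reshape(-1,2)
    dc=np.c_[p[:,0],-p[:,1],-np.ones(len(p))]
    R=E[:3,:3];o=-R.T@E[:3,3]
    return o,dc@R
def plane(name,px,z):
    o,d=ray(name,px); return o+d*((z-o[2])/d[:,2])[:,None]
def dep(name,px,D):
    o,d=ray(name,px); return np.array([o+dd*D[int(round(v)),int(round(u))] for dd,(u,v) in zip(d,px)])
def proj(name,P):
    m=r.camera_model(name);k,d=K(m);E=np.array(m['extrinsics'])
    c=np.array(P,float).reshape(-1,3)@E[:3,:3].T+E[:3,3]; c=c*[1,-1,-1]
    return cv2.projectPoints(c,np.zeros(3),np.zeros(3),k,d)[0].reshape(-1,2)
def tri(n1,p1,n2,p2):
    o1,d1=ray(n1,[p1]);o2,d2=ray(n2,[p2]);d1=d1[0];d2=d2[0]
    A=np.c_[d1,-d2];s=np.linalg.lstsq(A,o2-o1,rcond=None)[0]
    a=o1+s[0]*d1;b=o2+s[1]*d2;return (a+b)/2,np.linalg.norm(a-b)
def cloud(name,D):
    H,W=D.shape;u,v=np.meshgrid(np.arange(W),np.arange(H));px=np.c_[u.ravel(),v.ravel()]
    o,d=ray(name,px);P=o+d*D.ravel()[:,None];P[D.ravel()==0]=np.nan
    return P.reshape(H,W,3)
def snap(name,tag):
    im,D=r.snapshot(name);np.save(f'{tag}_d.npy',D);np.save(f'{tag}_i.npy',im)
    cv2.imwrite(f'pics/{tag}.png',im[:,:,::-1]);return im,D
def crop(tag,x0,y0,x1,y1,s,out):
    im=np.load(f'{tag}_i.npy')[y0:y1,x0:x1,::-1];cv2.imwrite(f'pics/{out}.png',cv2.resize(im,None,fx=s,fy=s,interpolation=cv2.INTER_CUBIC))
E
python3 - <<'E'
from h import *
print(r.sense())
for n in('scene','top'):
    m=r.camera_model(n);print(m);E=np.array(m['extrinsics']);print(-E[:3,:3].T@E[:3,3])
    im,D=snap(n,n+'0');print((D==0).mean(),D.max())
E
```

```text
pics
{'time_s': 0.0, 'q': array([-1.39953015e+00,  2.07444668e-01,  1.54299473e+00,  1.20322915e-05,
        1.39352071e+00, -1.50531345e-01]), 'joint_vel': array([-0.00128856,  0.00067453, -0.00150917,  0.00079487,  0.00114216,
       -0.00039015]), 'tau': array([-1.94477791e-03, -3.83041084e+01, -2.91595387e+01, -5.12329425e-04,
        1.06000595e-02, -2.00424083e-06]), 'tool_pos': array([ 0.1816975 , -0.54471281,  0.23009244]), 'eef_rot': array([-3.13925374e+00, -3.66737295e-04,  3.21794959e-01]), 'ft_force': array([ 0.0310054 ,  0.15778813, -0.56651667]), 'moment': array([0.01181382, 0.01510049, 0.01695907]), 'grip_width': 0.9979466920389743}
{'fx': 462.4404903999059, 'fy': 462.4404903999059, 'cx': 260.95250920356466, 'cy': 191.5744690071847, 'dist': array([0.05660894, 0.        , 0.        , 0.        , 0.        ]), 'extrinsics': array([[-0.4517279 , -0.89213002,  0.0067777 ,  0.17138203],
       [ 0.56392814, -0.27964035,  0.77703689, -0.42086259],
       [-0.69132262,  0.35483138,  0.62941856, -1.1698875 ],
       [ 0.        ,  0.        ,  0.        ,  1.        ]])}
[-0.49401539  0.45031769  1.06221309]
0.060846964518229164 3.999993
{'fx': 464.57566196459254, 'fy': 464.57566196459254, 'cx': 261.99766861916873, 'cy': 190.96568104525156, 'dist': array([0.06055675, 0.        , 0.        , 0.        , 0.        ]), 'extrinsics': array([[ 1.60947964e-02, -9.99865058e-01,  3.28979365e-03,
        -6.65357303e-02],
       [ 9.79803463e-01,  1.64275671e-02,  1.99287003e-01,
        -5.06912961e-01],
       [-1.99314154e-01,  1.58674678e-05,  9.79935645e-01,
        -1.57488673e+00],
       [ 0.00000000e+00,  0.00000000e+00,  0.00000000e+00,
         1.00000000e+00]])}
[ 0.18384874 -0.05817442  1.64452769]
0.0038096110026041665 2.6968336
```

View pics/scene0.png

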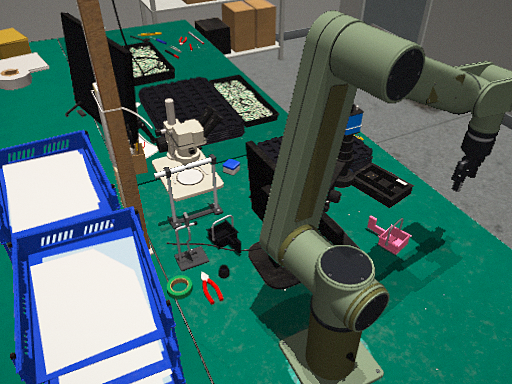

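View pics/top0.png

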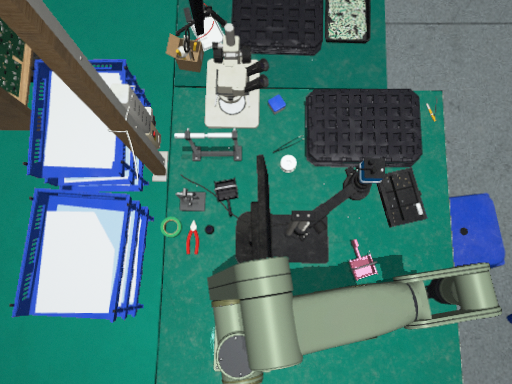

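Top view: rail stand at about (208,143), parking stand (191,200), a black pail (226,189), the pink pail (361,265), and a tall black panel at (263,200) next to the pail. I'll enlarge these.

```bash
python3 - <<'E'
from h import *
crop('scene0',140,130,270,310,3.3,'c1'); crop('top0',150,110,300,270,3.7,'c2')
E
```

```text
(no output)
```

View pics/c1.png

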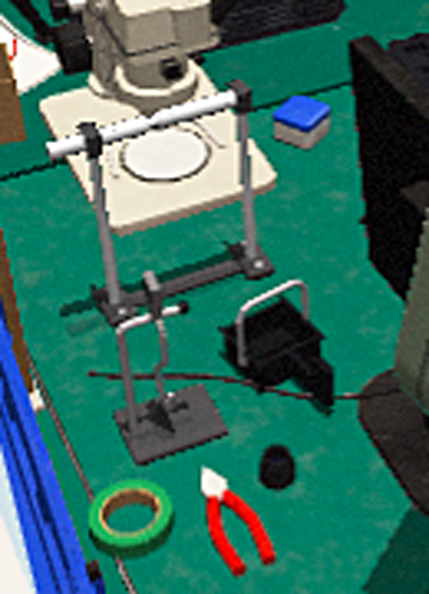

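View pics/c2.png

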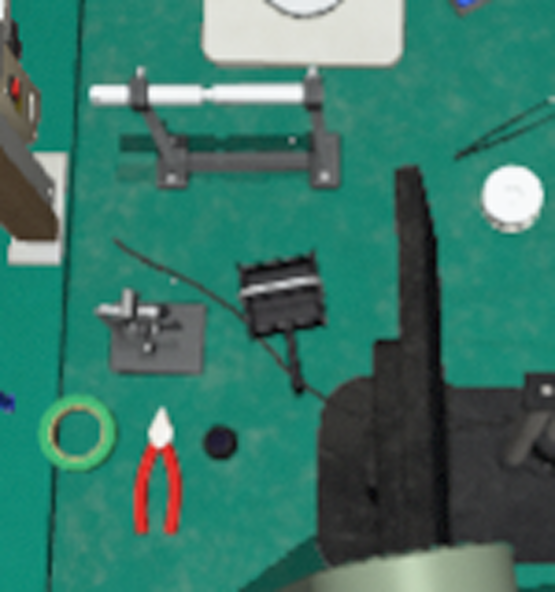

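The pail candidates are the black one at top (226,189) and the pink one at (361,265). The black one matches the description. The groove shows faintly at about top (206,135), left of the middle. Next I'll measure everything.

```bash
python3 - <<'E'
from h import *
D=np.load('top0_d.npy');P=cloud('top',D);Ds=np.load('scene0_d.npy');Q=cloud('scene',Ds)
np.set_printoptions(precision=4,suppress=True)
# height map of region
for nm,C in(('top',P),('scene',Q)):
    c=C.reshape(-1,3);ok=(c[:,0]>.2)&(c[:,0]<1.0)&(c[:,1]>-.5)&(c[:,1]<.35)&(c[:,2]>-.05)&(c[:,2]<1)
    c=c[ok];g=np.full((20,22),0.);i=((c[:,0]-.2)/.04).astype(int);j=((c[:,1]+.5)/.04).astype(int)
    np.maximum.at(g,(i,j),c[:,2]);print(nm);print('      '+' '.join('%4d'%(-500+40*k) for k in range(22)))
    for k in range(20):print('%4d: '%(200+40*k)+' '.join('%4d'%(1000*x) for x in g[k]))
E
python3 - <<'E'
from h import *
np.set_printoptions(precision=4,suppress=True)
D=np.load('top0_d.npy');P=cloud('top',D);Ds=np.load('scene0_d.npy');Q=cloud('scene',Ds)
# bar points by depth
for nm,C in(('top',P),('scene',Q)):
    c=C.reshape(-1,3);k=(c[:,2]>.2)&(c[:,2]<.24)&(c[:,0]>.5)&(c[:,0]<.75)&(c[:,1]>0)&(c[:,1]<.3)
    print(nm,k.sum(),np.nanmean(c[k],0));
    k2=np.where(k)[0][::6];print(np.c_[k2%512,k2//512,c[k2]*1000].astype(int)[:40].tolist())
E
```

```text
top
      -500 -460 -420 -380 -340 -300 -260 -220 -180 -140 -100  -60  -20   20   60  100  140  180  220  260  300  340
 200:  606  610  616  611   12    9   10    9   11  769  785  785  768  631  440   10    7   11   11   10   11  300
 240:   11   94   95   91    9   24   24   28   24    0  317  316   19   15    9   11   10    9   10    8  301  304
 280:   10   43   42    9    9   27   31   27   25   30  318  317  195   22    8    9   18   18    7   10  300  299
 320:    9   13   64   69    9   25  189  430  431  428  317  319  202   18   10   22   19   18   25   27  300  300
 360:   12   11   10   10    9  184  202  432  434  428  319  317  200   25    8   39   20   18   27   26  302  299
 400:   46   13   11    8   13  205  204    0   41   27  319  318   33   71   10   11   12   12  509   23  310  301
 440:   47   12  118  184  194  193  195   13   10   13  317  318   17   66   59   12  150  193  511  509  296  298
 480:   51  115  375  395  192   11   12   11   12   11  317  318   10   93   96   89  145  189  146  512   11   13
 520:   50    8  369  387  332   11   13    9   14  
[... 5267 characters left out ...]
 60, 218], [212, 161, 642, 41, 214], [193, 162, 658, 99, 218], [199, 162, 643, 84, 223], [205, 162, 644, 64, 216], [211, 162, 644, 44, 210], [189, 163, 653, 113, 222], [195, 163, 649, 95, 219], [201, 163, 644, 78, 217], [207, 163, 647, 57, 208], [186, 164, 656, 122, 219], [192, 164, 647, 106, 220], [198, 164, 643, 88, 217], [204, 164, 647, 67, 208], [185, 165, 652, 127, 219], [191, 165, 644, 110, 219], [197, 165, 641, 92, 216], [179, 166, 649, 147, 224], [185, 166, 650, 128, 217], [191, 166, 645, 110, 215], [197, 166, 645, 91, 209], [174, 167, 652, 162, 223], [180, 167, 645, 145, 222], [186, 167, 648, 126, 214], [192, 167, 647, 107, 209], [167, 168, 651, 184, 227], [174, 168, 647, 164, 223]]
```

```bash
python3 - <<'E'
from h import *
D=np.load('top0_d.npy');P=cloud('top',D);Ds=np.load('scene0_d.npy');Q=cloud('scene',Ds)
for nm,C in(('top0',P),('scene0',Q)):
    im=np.load(nm+'_i.npy').copy()
    m=(C[...,2]>.26)&(C[...,0]>.38)&(C[...,0]<.8)&(C[...,1]>.1)&(C[...,1]<.34)&(C[...,2]<1.3)
    im[m]=[255,0,255];v,u=np.where(m)
    k=np.where(m.ravel())[0];rng=np.random.default_rng(0).choice(k,min(40,len(k)),replace=False);rng.sort()
    print(nm,len(k),np.c_[rng%512,rng//512,C.reshape(-1,3)[rng]*1000].astype(int).tolist())
    cv2.imwrite(f'pics/m_{nm}.png',im[60:330,:300,::-1])
E
```

```text
top0 7424 [[20, 0, 581, 291, 1031], [36, 2, 614, 298, 976], [33, 3, 606, 298, 984], [27, 5, 586, 292, 1011], [35, 6, 607, 299, 976], [0, 12, 565, 321, 1023], [41, 12, 607, 297, 960], [5, 14, 566, 318, 1017], [51, 25, 608, 299, 921], [58, 25, 622, 298, 899], [44, 39, 566, 293, 951], [55, 40, 582, 291, 919], [30, 44, 566, 323, 934], [30, 45, 566, 325, 931], [59, 58, 568, 298, 884], [57, 63, 567, 309, 867], [60, 73, 567, 321, 827], [84, 76, 581, 293, 787], [92, 77, 602, 296, 739], [86, 83, 572, 293, 774], [92, 83, 583, 291, 750], [78, 85, 568, 308, 774], [118, 85, 681, 313, 525], [92, 91, 569, 292, 743], [104, 94, 598, 297, 661], [129, 94, 659, 285, 521], [109, 96, 608, 298, 627], [103, 99, 579, 292, 679], [138, 106, 661, 285, 435], [93, 107, 567, 319, 661], [110, 111, 570, 292, 630], [115, 117, 570, 292, 591], [145, 117, 658, 284, 359], [129, 122, 603, 296, 467], [133, 122, 617, 297, 429], [112, 124, 567, 311, 552], [116, 125, 567, 304, 544], [130, 133, 573, 292, 465], [137, 138, 581, 291, 400], [143, 149, 569, 291, 332]]
scene0 4213 [[87, 0, 566, 315, 754], [76, 3, 625, 331, 734], [77
[... 292 characters left out ...]
2], [101, 77, 561, 323, 589], [105, 83, 568, 317, 570], [114, 93, 567, 302, 541], [102, 97, 563, 331, 539], [105, 98, 567, 325, 533], [113, 104, 563, 310, 516], [114, 104, 567, 307, 513], [119, 106, 565, 297, 507], [115, 107, 568, 307, 504], [134, 114, 513, 275, 505], [103, 119, 629, 334, 446], [113, 119, 564, 318, 476], [120, 121, 563, 303, 467], [111, 125, 565, 326, 461], [109, 135, 582, 334, 424], [120, 135, 565, 310, 427], [106, 142, 659, 338, 360], [111, 150, 628, 333, 351], [109, 151, 636, 338, 344], [124, 156, 563, 312, 365], [110, 157, 669, 336, 303], [128, 158, 563, 303, 356], [118, 160, 563, 329, 357], [122, 169, 562, 324, 327], [126, 174, 566, 316, 305], [122, 183, 568, 331, 278]]
```

```bash
python3 -c "
import cv2,numpy as np
a=cv2.imread('pics/m_top0.png');b=cv2.imread('pics/m_scene0.png');cv2.imwrite('pics/mm.png',np.hstack([a,b]))"
```

```text
(no output)
```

View pics/mm.png

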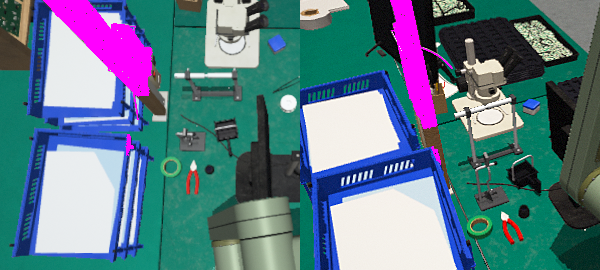

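```bash
python3 - <<'E'
from h import *
for nm,n in(('top0','top'),('scene0','scene')):
    C=cloud(n,np.load(nm+'_d.npy'))
    m=(C[...,2]>.2)&(C[...,0]>.36)&(C[...,0]<.56)&(C[...,1]>.12)&(C[...,1]<.34)&(C[...,2]<1.3)
    k=np.where(m.ravel())[0][::2];print(nm,np.c_[k%512,k//512,C.reshape(-1,3)[k]*1000].astype(int)[:60].tolist())
crop('scene0',90,80,180,200,5,'c3');crop('top0',80,100,220,220,5,'c4')
E
```

```text
top0 [[127, 134, 558, 288, 502], [128, 135, 554, 284, 507], [129, 136, 552, 282, 504], [129, 138, 546, 281, 507], [130, 139, 544, 279, 507], [130, 140, 541, 279, 506], [130, 142, 535, 277, 509], [130, 143, 532, 277, 510], [131, 144, 529, 274, 512], [131, 146, 525, 274, 508], [131, 147, 523, 275, 506], [132, 148, 520, 272, 507], [132, 150, 515, 272, 506], [132, 151, 512, 271, 507], [133, 152, 508, 267, 512], [133, 154, 503, 267, 511], [133, 155, 502, 269, 505], [133, 156, 499, 268, 507], [134, 157, 496, 264, 510], [134, 159, 490, 264, 511], [134, 160, 489, 265, 507], [134, 161, 485, 264, 509], [135, 162, 484, 262, 505], [135, 164, 478, 261, 509], [135, 165, 476, 262, 506], [135, 166, 473, 261, 508], [135, 167, 471, 262, 505], [136, 168, 468, 258, 507], [136, 170, 462, 257, 510], [136, 171, 460, 258, 507], [136, 172, 457, 257, 510], [136, 173, 456, 258, 505], [137, 174, 452, 254, 509], [137, 176, 447, 254, 508], [137, 178, 442, 254, 509], [137, 179, 439, 253, 509], [127, 194, 442, 338, 296], [129, 194, 443, 333, 292], [128, 195, 439, 334, 297], [127, 196, 434, 335, 305], [129, 196, 437
[... 1450 characters left out ...]
151, 127, 438, 256, 506], [151, 128, 434, 257, 505], [113, 131, 559, 325, 446], [121, 143, 559, 312, 407], [116, 156, 558, 332, 374], [133, 206, 437, 333, 297], [132, 207, 436, 336, 296], [131, 208, 431, 339, 298], [133, 208, 429, 335, 297], [133, 209, 426, 336, 297], [135, 209, 410, 333, 308], [137, 209, 408, 329, 308], [133, 210, 425, 336, 294], [135, 210, 409, 334, 305], [137, 210, 405, 329, 307], [134, 211, 419, 335, 295], [136, 211, 403, 333, 307], [133, 212, 415, 339, 297], [135, 212, 403, 335, 305], [137, 212, 405, 330, 301], [134, 213, 415, 337, 292], [137, 213, 406, 331, 298], [134, 214, 408, 338, 296], [136, 214, 400, 334, 300], [138, 214, 403, 329, 296], [135, 215, 402, 337, 297]]
```

View pics/c3.png

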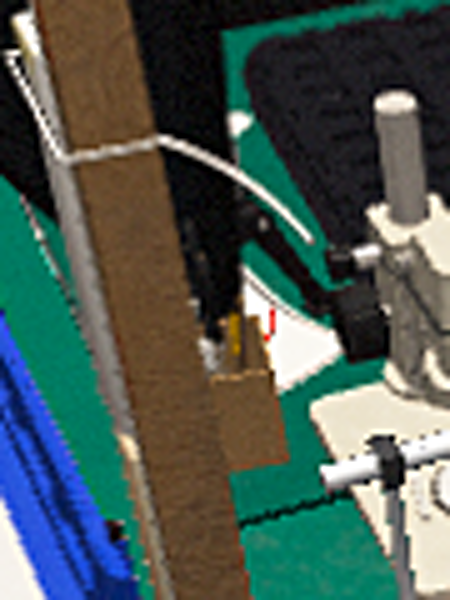

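View pics/c4.png

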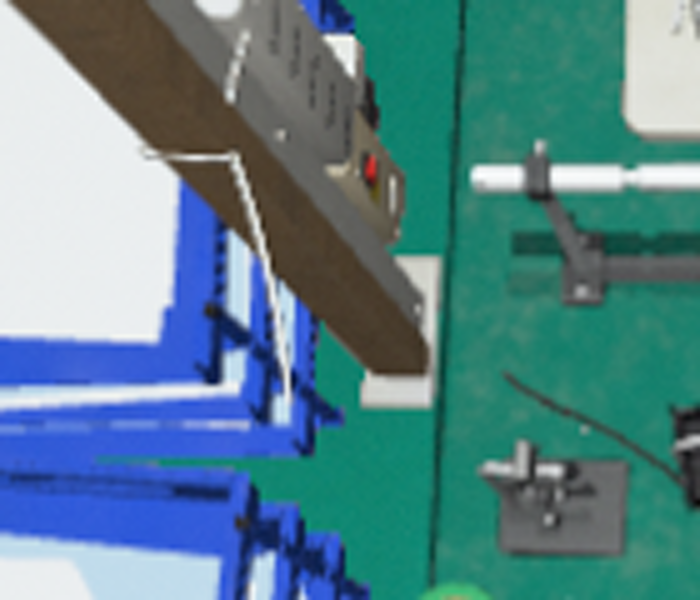

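The cable end is at (0.435,0.255,0.507) and the post at (0.57,0.29), so I'll keep clear of both. Now closer crops of the hook, pail and bar.

```bash
python3 - <<'E'
from h import *
def big(tag,x0,y0,x1,y1,s,out):
    im=np.load(f'{tag}_i.npy')[y0:y1,x0:x1,::-1];im=cv2.resize(im,None,fx=s,fy=s,interpolation=cv2.INTER_CUBIC)
    for u in range(x0,x1,5):cv2.line(im,((u-x0)*s+s//2,0),((u-x0)*s+s//2,6 if u%10 else 12),(0,255,255),1);
    for v in range(y0,y1,5):cv2.line(im,(0,(v-y0)*s+s//2),(6 if v%10 else 12,(v-y0)*s+s//2),(0,255,255),1)
    for u in range(x0,x1,10):cv2.putText(im,str(u),((u-x0)*s,24),0,.4,(0,255,255),1)
    for v in range(y0,y1,10):cv2.putText(im,str(v),(14,(v-y0)*s+s//2+4),0,.4,(0,255,255),1)
    cv2.imwrite(f'pics/{out}.png',im)
big('scene0',170,205,250,275,10,'d1');big('top0',170,170,245,220,10,'d2');big('top0',165,120,245,165,10,'d3');big('scene0',150,145,220,225,8,'d4')
E
```

```text
(no output)
```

View pics/d1.png

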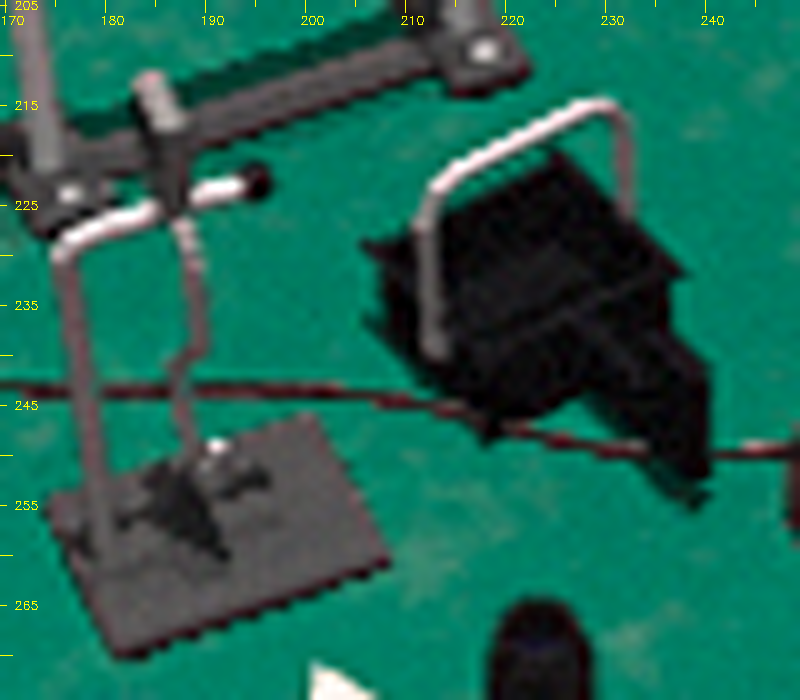

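View pics/d2.png

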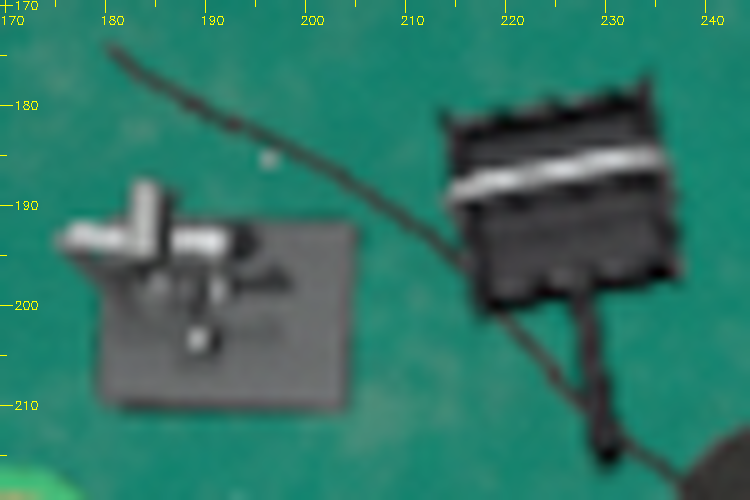

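View pics/d3.png

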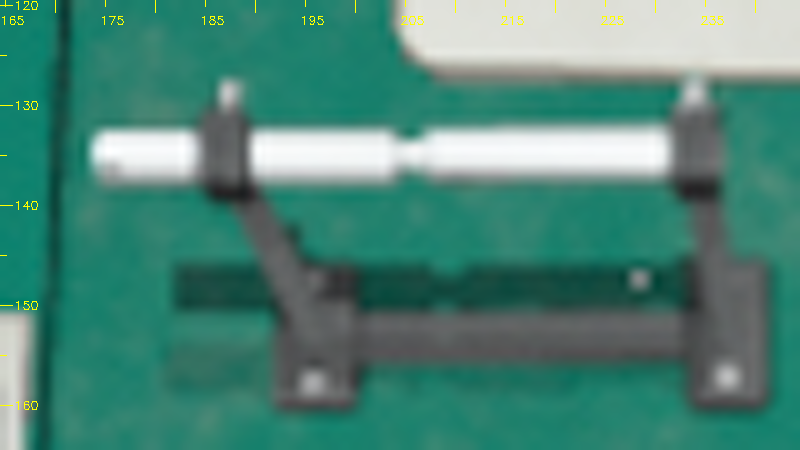

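View pics/d4.png

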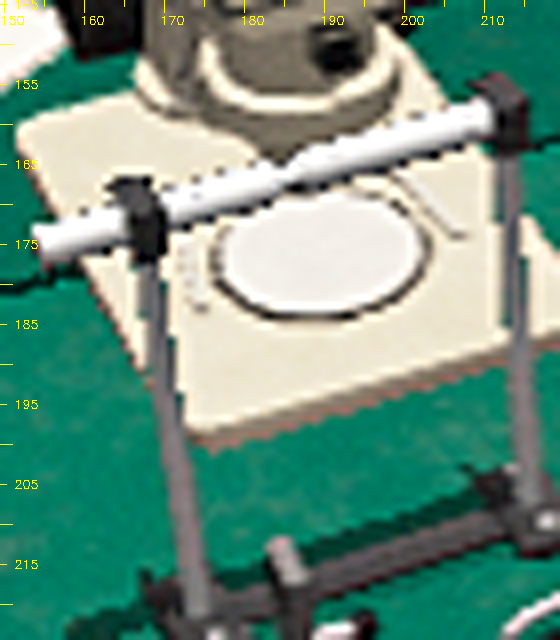

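```bash
python3 - <<'E'
from h import *
np.set_printoptions(precision=4,suppress=True)
T=np.load('top0_i.npy').astype(int);S=np.load('scene0_i.npy').astype(int)
def t(nm,a,b):
    p,e=tri('scene',a,'top',b);print(nm,p,'err %.4f'%e)
t('ball',(195,222.7),(193.5,193.5));t('pinL',(176.3,229),(176.5,193.3));t('tabtop',(185.5,214.5),(184.1,190.5))
t('tabtop far',(184.3,212),(184.2,187.6));
# pail bail ends bends: scene (430,190)->; (605,105); top (460,190),(655,158)
t('bailL',(213.0,223.5),(215.5,188.4));t('bailR',(230,215),(235,185.3))
t('bailmid',(221.5,219.2),(225.3,186.8))
# tab of pail: scene top edge far/near; top
t('ptab near',(239.5,241.5),(229.8,214))
# bar
def col(im,x,y0,y1):
    b=im[y0:y1,x].min(1).astype(float);w=np.clip(b-130,0,None)
    return (w*np.arange(y0,y1)).sum()/w.sum(), (w>0).sum(), b.max()
for x in range(190,234):
    print(x,['%.2f'%v for v in col(T,x,129,141)],end=' ')
E
```

```text
ball [0.4779 0.1675 0.138 ] err 0.0003
pinL [0.4781 0.2241 0.1365] err 0.0005
tabtop [0.4793 0.192  0.1788] err 0.0002
tabtop far [0.4884 0.1919 0.181 ] err 0.0002
bailL [0.508  0.1017 0.0823] err 0.0004
bailR [0.5213 0.0367 0.0805] err 0.0038
bailmid [0.515  0.0692 0.0811] err 0.0024
ptab near [0.4237 0.0514 0.0571] err 0.0004
190 ['134.83', '5.00', '227.00'] 191 ['134.89', '5.00', '246.00'] 192 ['134.90', '5.00', '246.00'] 193 ['134.91', '5.00', '246.00'] 194 ['134.90', '5.00', '246.00'] 195 ['134.91', '5.00', '245.00'] 196 ['134.92', '5.00', '245.00'] 197 ['134.92', '5.00', '246.00'] 198 ['134.91', '5.00', '245.00'] 199 ['134.92', '5.00', '245.00'] 200 ['134.93', '5.00', '244.00'] 201 ['134.93', '5.00', '244.00'] 202 ['134.92', '5.00', '243.00'] 203 ['134.95', '5.00', '243.00'] 204 ['134.98', '5.00', '229.00'] 205 ['134.89', '3.00', '232.00'] 206 ['134.89', '3.00', '240.00'] 207 ['134.83', '4.00', '233.00'] 208 ['134.68', '5.00', '237.00'] 209 ['134.68', '5.00', '244.00'] 210 ['134.65', '5.00', '244.00'] 211 ['134.67', '5.00', '244.00'] 212 ['134.68', '5.00', '244.00'] 213 ['134.70', '5.00', '244.00'] 214 ['134.71', '5.00', '244.00'] 215 ['134.69', '5.00', '244.00'] 216 ['134.68', '5.00', '244.00'] 217 ['134.67', '5.00', '244.00'] 218 ['134.68', '5.00', '244.00'] 219 ['134.68', '5.00', '244.00'] 220 ['134.68', '5.00', '245.00'] 221 ['134.69', '5.00', '245.00'] 222 ['134.69', '5.00', '245.00'] 223 ['134.69', '5.00', '245.00'] 224 ['134.69', '5.00', '245.00'] 225 ['134.69', '5.00', '246.00'] 226 ['134.69', '5.00', '245.00'] 227 ['134.70', '5.00', '246.00'] 228 ['134.72', '5.00', '246.00'] 229 ['134.72', '5.00', '246.00'] 230 ['134.72', '5.00', '246.00'] 231 ['134.64', '5.00', '221.00'] 232 ['nan', '0.00', '130.00'] 233 ['129.36', '2.00', '153.00'] <stdin>:16: RuntimeWarning: invalid value encountered in scalar divide
```

```bash
python3 - <<'E'
from h import *
np.set_printoptions(precision=4,suppress=True)
for a,b in(((181.5,270),(180,210.3)),((208.5,260.7),(204,210.3)),((200.5,246),(205,191.7))):
    print(tri('scene',a,'top',b),plane('scene',[a],.008),plane('top',[b],.008))
# bench depth
for n in('top','scene'):
    C=cloud(n,np.load(n+'0_d.npy'));c=C.reshape(-1,3)
    k=(abs(c[:,0]-.5)<.2)&(abs(c[:,1]-.12)<.13)&(abs(c[:,2])<.03);print(n,np.nanmedian(c[k],0))
# bar: line both views
S=np.load('scene0_i.npy').astype(int);T=np.load('top0_i.npy').astype(int)
def col(im,x,y0,y1,th=130):
    b=im[y0:y1,x].min(1).astype(float);w=np.clip(b-th,0,None);return (w*np.arange(y0,y1)).sum()/max(w.sum(),1),int((w>0).sum())
xs=[x for x in range(190,231) if x not in(203,204,205,206,207,208)]
ft=np.polyfit(xs,[col(T,x,129,141)[0] for x in xs],1);print(ft)
for x in range(171,210,3):
    y=round(171-(x-170)*.28);print(x,y,S[y-7:y+8,x].min(1))
for y in (134,135):print(T[y,200:212].min(1))
E
```

```text
(array([0.4431, 0.2341, 0.0012]), np.float64(0.0016133022084514346)) [[0.4377 0.2362 0.008 ]] [[0.4417 0.2322 0.008 ]]
(array([ 0.4444,  0.1481, -0.0012]), np.float64(0.00031084650940347327)) [[0.4362 0.1506 0.008 ]] [[0.443  0.1471 0.008 ]]
(array([0.5123, 0.1476, 0.0004]), np.float64(0.0007097928383151907)) [[0.5053 0.15   0.008 ]] [[0.5106 0.1463 0.008 ]]
top [0.4849 0.1211 0.0026]
scene [0.4537 0.1277 0.0029]
[ -0.007  136.2448]
171 171 [206 206 206 212 155 255 248 219 148  77 201 207 203 224 222]
174 170 [214 208 207 206 114 255 204 238 170  89 190 217 216 220 214]
177 169 [223 212 206 207 109 255 255 242 183 104 193 180 132 178 145]
180 168 [ 84 144 221 213 203 251 255 248 198 120  16 248 241 236 234]
183 167 [ 92  91  99  76  51 244 255 253 207 127  14 251 237 234 232]
186 167 [ 97  98 100  72  73 255 255 194   8 142 247 237 234 232 232]
189 166 [ 84  99  97  77 255 255 253 196 122  79 171 246 234 233 232]
192 165 [ 97 100 100  85 249 255 240 211 121  73 167 248 237 234 231]
195 164 [ 83  93  92  77 161 255 255 220 154  69 224 201 163 245 234]
198 163 [ 71  75  64 148 139 255 255 232 163  85  63 175 219 200 172]
201 162 [218 218 215 216 130 255 255 240 174  93 166 222 222 190 144]
204 161 [  0 148 185 219 211 255 255 246 195 116   0 220 209 210 208]
207 161 [  0   0   0   0 255 255 253 208 123  22 218 211 210 206 209]
[240 239 239 237 212 204 217 222 237 244 244 244]
[244 244 243 243 229 232 240 233 237 243 243 243]
```

```bash
python3 - <<'E'
from h import *
np.set_printoptions(precision=4,suppress=True)
L=[('ball',(195,222.7),(193.5,193.5),.141),('pinL',(176.3,229),(176.5,193.3),.141),('tabtop',(185.5,214.5),(184.1,190.5),.185),('bailL',(213.0,223.5),(215.5,188.4),.089),('bailR',(230,215),(235,185.3),.089),('ptab near',(239.5,241.5),(229.8,214),.060),('headL',(165.5,168),(187.1,133.5),.22),('headR',(211,157),(234.2,133),.22),
('groove',(185.5,166.5),(205.6,134.7),.215)]
for n,a,b,z in L:
    p,q=plane('scene',[a],z)[0],plane('top',[b],z)[0];print(n,'scene',p[:2],'top',q[:2],'d',(p-q)[:2])
a=plane('top',[(190,-.007*190+136.245),(230,-.007*230+136.245)],.217);print(a, np.degrees(np.arctan2(-(a[0]-a[1])[0],(a[0]-a[1])[1])))
E
```

```text
ball scene [0.4746 0.1683] top [0.4774 0.1672] d [-0.0027  0.0011]
pinL scene [0.4736 0.2254] top [0.4771 0.223 ] d [-0.0036  0.0024]
tabtop scene [0.4724 0.1937] top [0.4781 0.191 ] d [-0.0057  0.0027]
bailL scene [0.5013 0.1043] top [0.5065 0.1008] d [-0.0052  0.0034]
bailR scene [0.5138 0.0417] top [0.5185 0.0345] d [-0.0047  0.0072]
ptab near scene [0.4209 0.0524] top [0.4233 0.0514] d [-0.0024  0.001 ]
headL scene [0.664  0.1863] top [0.6572 0.1845] d [0.0068 0.0018]
headR scene [0.6575 0.0389] top [0.6617 0.034 ] d [-0.0043  0.005 ]
groove scene [0.6512 0.1269] top [0.656  0.1259] d [-0.0048  0.001 ]
[[0.6536 0.1755 0.217 ]
 [0.657  0.0475 0.217 ]] 1.5021571334144719
```

```bash
python3 - <<'E'
from h import *
s=r.sense();p=s['tool_pos'];q1=s['q'][0];u=np.array([np.cos(q1),np.sin(q1)]);w=np.array([-u[1],u[0]])
for n in('top','scene'):
    C=cloud(n,np.load(n+'0_d.npy')).reshape(-1,3);d=C-p
    rad=d[:,:2]@u;lat=d[:,:2]@w;z=d[:,2]
    k=(abs(lat)<.2)&(rad>-.3)&(rad<.15)&(z>-.01)&(z<.65)
    print(n)
    for z0 in np.arange(0,.62,.04):
        kk=k&(z>=z0)&(z<z0+.04)
        if kk.sum()>5:print('%.2f n%d rad %.3f %.3f lat %.3f %.3f'%(z0,kk.sum(),*np.percentile(rad[kk],[1,99]),*np.percentile(lat[kk],[1,99])))
E
```

```text
top
0.08 n37 rad -0.040 -0.022 lat -0.018 0.019
0.12 n108 rad -0.038 -0.013 lat -0.031 0.035
0.16 n174 rad -0.037 -0.006 lat -0.033 0.036
0.20 n211 rad -0.036 -0.006 lat -0.032 0.037
0.24 n159 rad -0.035 -0.015 lat -0.024 0.034
0.28 n178 rad -0.125 0.027 lat -0.038 0.063
0.32 n1742 rad -0.180 0.036 lat -0.052 0.062
0.36 n2173 rad -0.200 0.004 lat -0.052 0.059
0.40 n1599 rad -0.275 -0.178 lat -0.047 0.055
0.44 n943 rad -0.300 -0.257 lat -0.049 0.054
scene
0.00 n103 rad -0.059 0.050 lat -0.018 0.010
0.04 n172 rad -0.077 0.065 lat -0.024 0.005
0.08 n329 rad -0.075 0.022 lat -0.023 0.014
0.12 n338 rad -0.041 0.007 lat -0.039 0.029
0.16 n446 rad -0.041 0.011 lat -0.037 0.032
0.20 n427 rad -0.039 0.007 lat -0.036 0.028
0.24 n93 rad -0.035 0.007 lat -0.055 -0.008
0.28 n321 rad -0.184 -0.027 lat -0.058 -0.007
0.32 n1175 rad -0.257 0.012 lat -0.057 0.043
0.36 n1110 rad -0.298 -0.020 lat -0.057 0.053
0.40 n334 rad -0.300 -0.199 lat -0.054 -0.026
0.44 n60 rad -0.297 -0.263 lat -0.053 0.004
```

Emit:
play_rows(steps=[{"jaw": 1,"linear": [0,0,-5.4],"turn": 8.7},{"jaw": 1,"linear": [0,0,-5.4],"turn": 8.7},{"jaw": 1,"linear": [0,0,-5.4],"turn": 0},{"jaw": 1,"linear": [0,0,-5.4],"turn": 0},{"jaw": 0.5,"linear": [0,0,-5.4],"turn": 0},{"jaw": 0.5,"linear": [3.4,-4.2,0],"turn": 0},{"jaw": 0.5,"linear": [3.4,-4.2,0],"turn": 0},{"jaw": 0.5,"linear": [3.4,-4.2,0],"turn": 0}])

```text
time_s: 1.1
tool_pos: [0.2822, -0.4164, 0.5007]
eef_rot: [-3.141, 0.0, 0.017]
ft_force: [0.1, -0.9, 0.4]
grip_width: 0.499
```

Emit:
play_rows(steps=[{"jaw": 0.5,"linear": [4,-4.6,0],"turn": 0},{"jaw": 0.5,"linear": [4,-4.6,0],"turn": 0},{"jaw": 0.5,"linear": [4,-4.6,0],"turn": 0},{"jaw": 0.5,"linear": [4,-4.6,0],"turn": 0},{"jaw": 0.5,"linear": [0.3,-5.8,0],"turn": 0},{"jaw": 0.5,"linear": [0.3,-5.8,0],"turn": 0},{"jaw": 0.5,"linear": [0.3,-5.8,0],"turn": 0},{"jaw": 0.5,"linear": [0.3,-5.8,0],"turn": 0}])

```text
time_s: 2.1
tool_pos: [0.4456, 0.0032, 0.5008]
eef_rot: [-3.141, 0.0, 0.018]
ft_force: [1.2, 0.2, 0.4]
grip_width: 0.501
```

Emit:
play_rows(steps=[{"jaw": 0.5,"linear": [0.8,-5.2,0],"turn": 0},{"jaw": 0.5,"linear": [0.8,-5.2,0],"turn": 0},{"jaw": 0.5,"linear": [0.8,-5.2,2.0],"turn": 0},{"jaw": 0.5,"linear": [0,0,5.5],"turn": 0},{"jaw": 0.5,"linear": [0,0,5.5],"turn": 0},{"jaw": 0.5,"linear": [0,0,5.5],"turn": 0},{"jaw": 0.5,"linear": [0,0,4.0],"turn": 0},{"jaw": 0.5,"linear": [0,0,0],"turn": 0}])

```text
time_s: 3.1
tool_pos: [0.4641, 0.1574, 0.272]
eef_rot: [3.14, 0.01, 0.018]
ft_force: [0.7, 0.1, 0.5]
grip_width: 0.503
```

```bash
cat >> h.py <<'E'
def big(tag,x0,y0,x1,y1,s,out):
    im=np.load(f'{tag}_i.npy')[y0:y1,x0:x1,::-1];im=cv2.resize(im,None,fx=s,fy=s,interpolation=cv2.INTER_CUBIC)
    for u in range(x0-x0%10+10,x1,10):cv2.line(im,((u-x0)*s+s//2,0),((u-x0)*s+s//2,8),(0,255,255),1);cv2.putText(im,str(u),((u-x0)*s,20),0,.4,(0,255,255),1)
    for v in range(y0-y0%10+10,y1,10):cv2.line(im,(0,(v-y0)*s+s//2),(8,(v-y0)*s+s//2),(0,255,255),1);cv2.putText(im,str(v),(10,(v-y0)*s+s//2+4),0,.4,(0,255,255),1)
    cv2.imwrite(f'pics/{out}.png',im)
E
python3 - <<'E'
from h import *
s=r.sense();print(s['tool_pos'],s['eef_rot'],s['q'])
snap('scene','scene1');snap('top','top1')
big('scene1',100,60,240,280,3,'e1');big('top1',110,100,270,250,5,'e2')
p=s['tool_pos'];q1=s['q'][0];u=np.array([np.cos(q1),np.sin(q1)]);w=np.array([-u[1],u[0]])
for n in('top','scene'):
    C=cloud(n,np.load(n+'1_d.npy')).reshape(-1,3);d=C-p
    rad=d[:,:2]@u;lat=d[:,:2]@w;z=d[:,2]
    k=(abs(lat)<.08)&(rad>-.3)&(rad<.15)&(z>-.01)&(z<.65)
    print(n)
    for z0 in np.arange(0,.5,.02):
        kk=k&(z>=z0)&(z<z0+.02)
        if kk.sum()>5:print('%.2f n%d rad %.3f %.3f lat %.3f %.3f'%(z0,kk.sum(),*np.percentile(rad[kk],[1,99]),*np.percentile(lat[kk],[1,99])))
E
```

```text
[0.46407974 0.15735189 0.27200848] [3.14029662 0.0097601  0.01813675] [ 1.50070599e-01 -7.51953894e-04  1.68428506e+00 -8.39881061e-07
  1.46790532e+00  1.70272394e+00]
top
0.04 n17 rad -0.010 0.003 lat -0.043 0.052
0.06 n26 rad -0.013 0.011 lat -0.053 0.055
0.08 n34 rad -0.013 0.011 lat -0.064 0.063
0.10 n110 rad -0.014 0.021 lat -0.066 0.065
0.12 n6 rad -0.030 -0.025 lat -0.010 0.018
0.14 n23 rad -0.031 -0.020 lat -0.014 0.026
0.16 n40 rad -0.031 -0.017 lat -0.015 0.028
0.18 n15 rad -0.031 -0.019 lat -0.017 0.025
0.20 n51 rad -0.030 -0.012 lat -0.021 0.029
0.22 n34 rad -0.028 -0.019 lat -0.023 0.019
0.24 n40 rad -0.028 -0.018 lat -0.025 0.020
0.26 n21 rad -0.030 -0.020 lat -0.024 0.020
0.28 n96 rad -0.118 0.006 lat -0.060 0.040
0.30 n162 rad -0.160 0.028 lat -0.060 0.040
0.32 n347 rad -0.179 0.046 lat -0.060 0.041
0.34 n1312 rad -0.207 0.040 lat -0.059 0.052
0.36 n2012 rad -0.250 0.018 lat -0.057 0.054
0.38 n855 rad -0.283 -0.150 lat -0.054 0.044
0.40 n1114 rad -0.286 -0.205 lat -0.054 0.049
0.42 n1095 rad -0.300 -0.253 lat -0.053 0.049
scene
0.00 n52 rad -0.015 0.012 lat -0.032 0.
[... 226 characters left out ...]
2 n102 rad -0.037 0.011 lat -0.030 0.039
0.14 n202 rad -0.038 0.009 lat -0.027 0.039
0.16 n262 rad -0.037 0.018 lat -0.030 0.039
0.18 n178 rad -0.036 0.014 lat -0.026 0.038
0.20 n193 rad -0.035 0.011 lat -0.020 0.037
0.22 n141 rad -0.034 0.026 lat 0.005 0.039
0.24 n55 rad -0.026 0.030 lat 0.023 0.040
0.26 n12 rad -0.027 0.011 lat 0.056 0.057
0.28 n189 rad -0.148 0.031 lat 0.056 0.060
0.30 n404 rad -0.186 0.033 lat -0.016 0.060
0.32 n746 rad -0.249 0.031 lat -0.040 0.060
0.34 n1273 rad -0.288 0.022 lat -0.041 0.059
0.36 n1126 rad -0.295 -0.001 lat -0.053 0.058
0.38 n336 rad -0.298 -0.163 lat -0.006 0.055
0.40 n315 rad -0.299 -0.211 lat -0.027 0.055
0.42 n211 rad -0.299 -0.261 lat -0.031 0.054
```

View pics/e1.png

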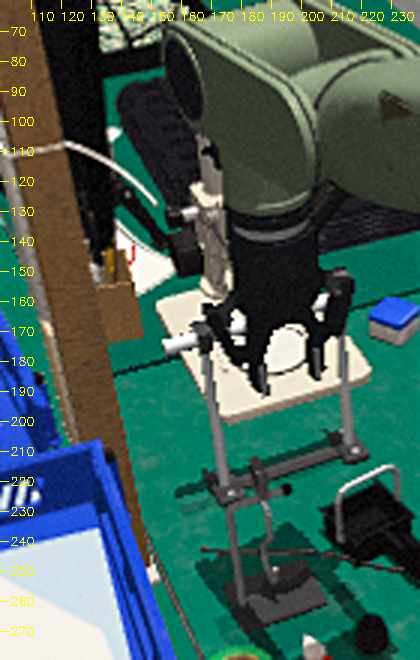

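View pics/e2.png

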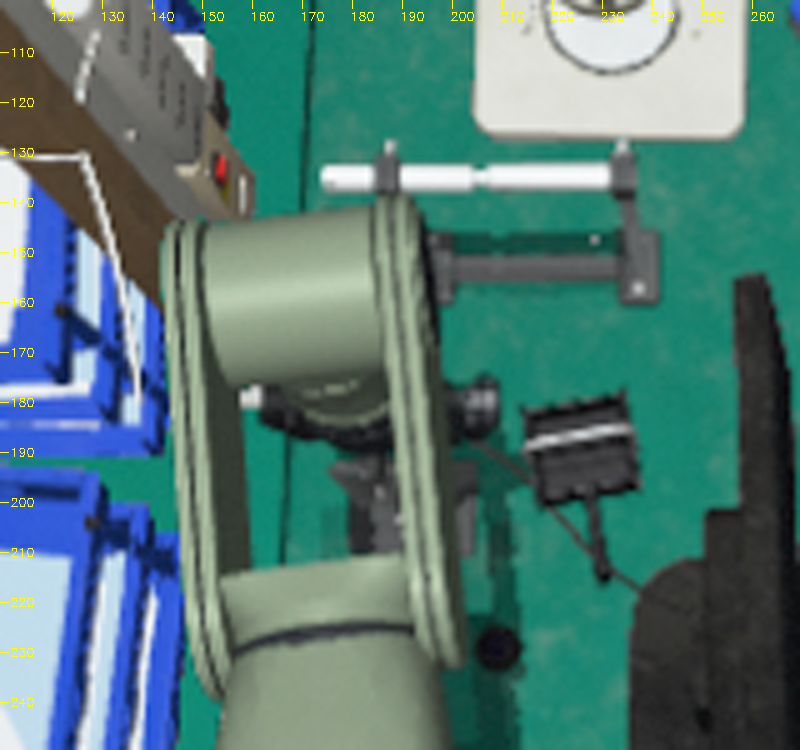

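```bash
python3 - <<'E'
from h import *
p=r.sense()['tool_pos'];print(p)
print(proj('scene',[p,p+[0,.021,0],p-[0,.021,0],p+[0,.0255,0]]),proj('top',[p]))
big('scene1',165,160,235,215,11,'e3')
E
```

```text
[0.46766318 0.15785699 0.27733067]
[[195.3828293  186.36082743]
 [188.06419907 188.49511514]
 [202.61007717 184.25246245]
 [186.48380167 188.95589987]] [[190.05024131 187.91140456]]
```

View pics/e3.png

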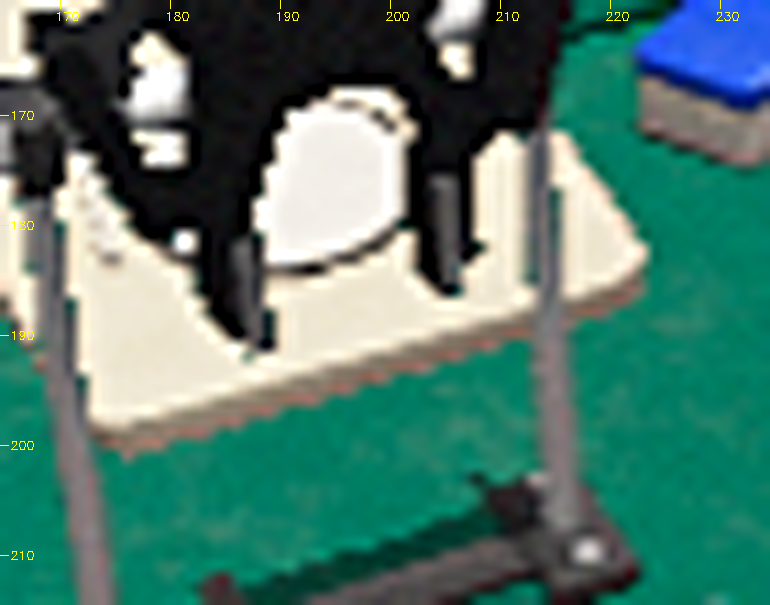

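```bash
python3 - <<'E'
from h import *
snap('scene','scene2')
p=r.sense()['tool_pos'];print(p)
print(proj('scene',[p,p+[0,.021,0],p-[0,.021,0],p+[0.011,.021,0],p+[-0.011,.021,0]]))
big('scene2',165,160,235,215,11,'e4')
E
```

```text
[0.46847825 0.15797144 0.27851745]
[[195.20115626 185.86483123]
 [187.88002521 187.99644045]
 [202.43084977 183.75910249]
 [186.49314286 185.74236001]
 [189.28338198 190.27772802]]
```

View pics/e4.png

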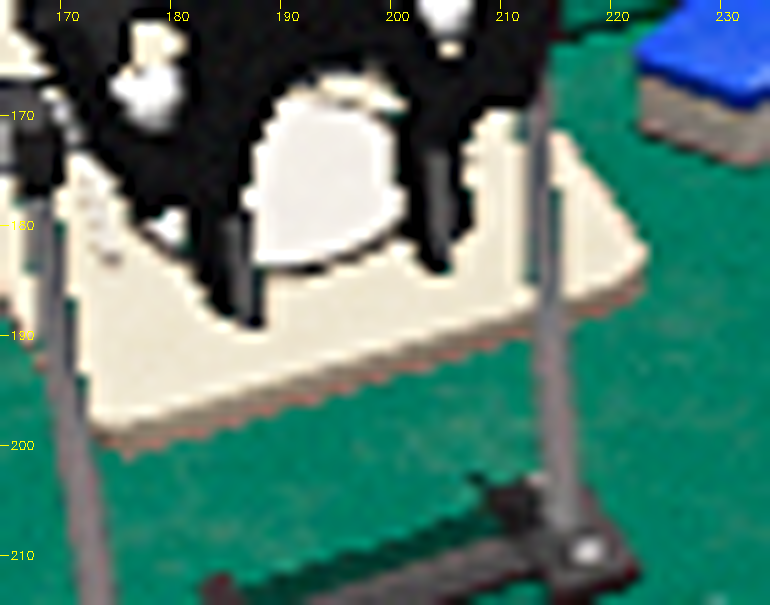

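Emit:
play_rows(steps=[{"jaw": 0.5,"linear": [0.5,-3.4,0],"turn": 0},{"jaw": 0.5,"linear": [0,0,3],"turn": 0},{"jaw": 0.5,"linear": [0,0,3],"turn": 0},{"jaw": 0.5,"linear": [0,0,1.7],"turn": 0},{"jaw": 0.5,"linear": [0,0,0],"turn": 0},{"jaw": 0.5,"linear": [0,0,0],"turn": 0},{"jaw": 0.5,"linear": [0,0,0],"turn": 0},{"jaw": 0.5,"linear": [0,0,0],"turn": 0}])

```text
time_s: 4.25
tool_pos: [0.4721, 0.192, 0.2002]
eef_rot: [-3.141, -0.002, 0.018]
ft_force: [0.6, 0.5, 0.0]
grip_width: 0.502
```

```bash
python3 - <<'E'
from h import *
s=r.sense();p=s['tool_pos'];print(p,s['ft_force'],s['tau'],s['eef_rot'])
snap('scene','scene3');snap('top','top3')
big('scene3',140,100,220,240,5,'f1');big('scene3',160,195,215,240,14,'f2');big('top3',110,120,230,220,6,'f3')
print(proj('scene',[p,p+[0.011,.021,0],p+[-0.011,.021,0],p+[-.011,-.021,0]]))
E
```

```text
[0.47210073 0.19197906 0.2002031 ] [0.58842637 0.46610672 0.00732632] [-8.94993951e-03 -3.24418044e+01 -2.82582074e+01 -6.75492993e-05
 -9.35065997e-03  5.88320773e-06] [-3.14124481e+00 -1.64471167e-03  1.80125487e-02]
[[185.6165696  210.33855451]
 [177.16537683 210.22526737]
 [179.75782495 214.91048474]
 [194.06132015 210.45249004]]
```

View pics/f1.png

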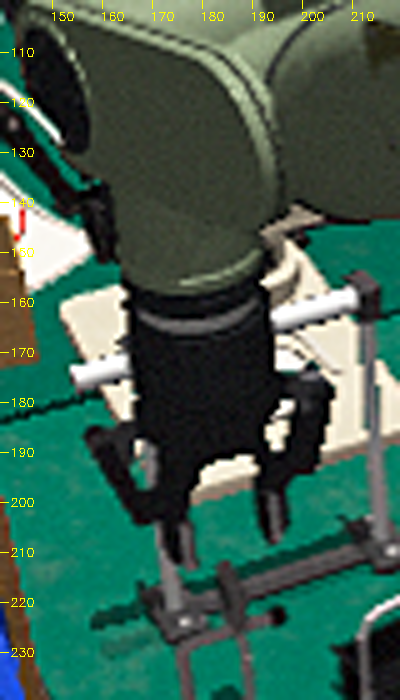

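View pics/f2.png

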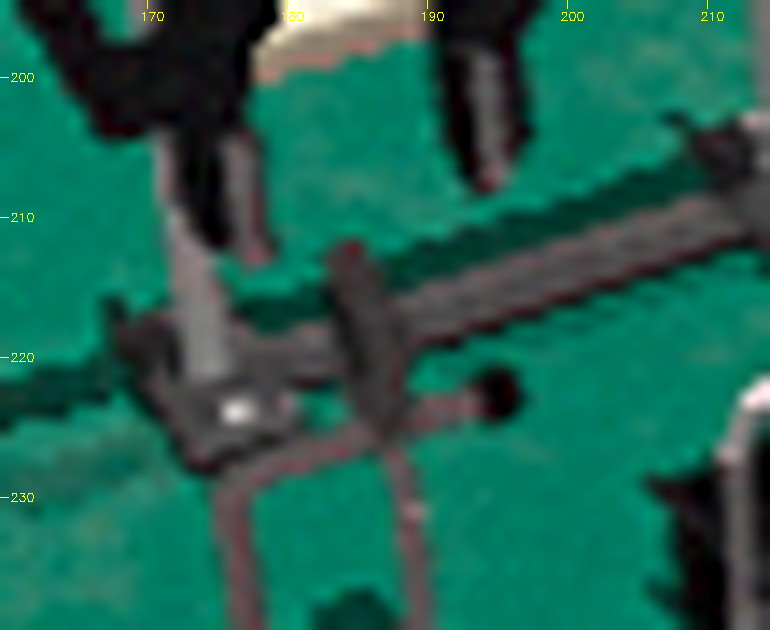

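View pics/f3.png

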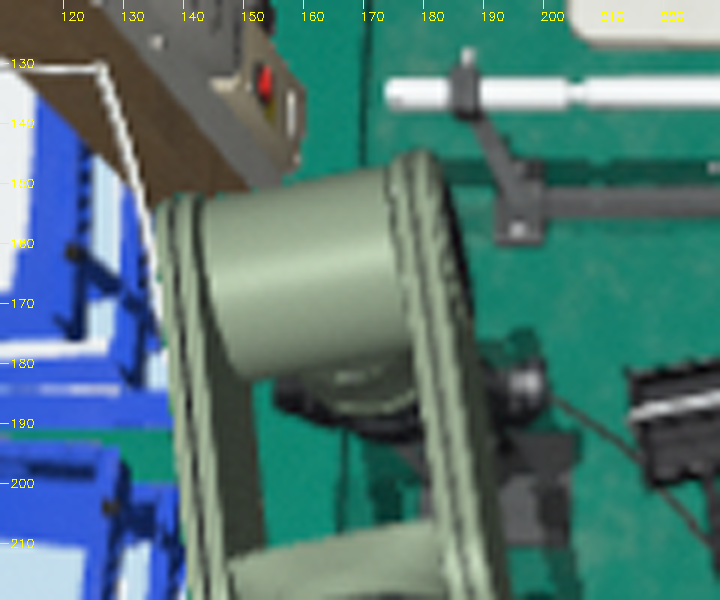

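```bash
python3 - <<'E'
from h import *
np.set_printoptions(precision=4,suppress=True)
for n,a,z in(('tabtop',(185.5,214.5),.185),('ball',(195,222.7),.141),('pinL',(176.3,229),.141)):
    print(n,plane('scene',[a],z)[0],plane('scene',[(a[0]+.5,a[1]+2)],z)[0])
# hidden-ness of ball: top visibility
E
```

```text
tabtop [0.4724 0.1937 0.185 ] [0.4638 0.1953 0.185 ]
ball [0.4746 0.1683 0.141 ] [0.466 0.17  0.141]
pinL [0.4736 0.2254 0.141 ] [0.465  0.2268 0.141 ]
```

```bash
python3 - <<'E'
from h import *
from scipy.spatial import cKDTree
for n in('scene','top'):
    A=cloud(n,np.load(n+'0_d.npy')).reshape(-1,3)
    m=(A[:,2]>.49)&(A[:,2]<.52)&(A[:,0]>.4)&(A[:,0]<.56)&(A[:,1]>.22)&(A[:,1]<.29);cab=A[m]
    B=cloud(n,np.load(n+'3_d.npy')).reshape(-1,3)
    D0=np.load(n+'0_d.npy').ravel();D3=np.load(n+'3_d.npy').ravel()
    k=(D0-D3>.05)&(abs(B[:,0]-.45)<.2)&(abs(B[:,1]-.2)<.2)&(B[:,2]>.35)&(B[:,2]<.8)
    arm=B[k]
    for dz in(0,-.02,-.044):
        d,i=cKDTree(arm+[0,0,dz]).query(cab);print(n,len(cab),len(arm),dz,d.min(),cab[d.argmin()],arm[i[d.argmin()]])
E
```

```text
scene 61 3862 0 0.007337466140249601 [0.47196505 0.26025105 0.5076866 ] [0.47225338 0.25295015 0.50835905]
scene 61 3862 -0.02 0.00653152892413363 [0.47196505 0.26025105 0.5076866 ] [0.47366336 0.25407207 0.52895024]
scene 61 3862 -0.044 0.007312426758454605 [0.44491259 0.25448163 0.50465747] [0.44670119 0.24739382 0.54846922]
top 72 4659 0 0.029181703902468475 [0.49849543 0.26475873 0.51170356] [0.505637   0.23959255 0.52463543]
top 72 4659 -0.02 0.015141462968522437 [0.49080665 0.26179397 0.51151877] [0.49910564 0.25062672 0.53749231]
top 72 4659 -0.044 0.01174601441477366 [0.47545559 0.25838648 0.51104579] [0.47633872 0.24670477 0.55589821]
```

Emit:
play_rows(steps=[{"jaw": 0.5,"linear": [0,0,1.5],"turn": 0},{"jaw": 0.5,"linear": [0,0,1.5],"turn": 0},{"jaw": 0.5,"linear": [0,0,1.3],"turn": 0},{"jaw": 0.5,"linear": [0,0,0],"turn": 0},{"jaw": 0.5,"linear": [0,0,0],"turn": 0},{"jaw": 0.5,"linear": [0,0,0],"turn": 0},{"jaw": 0.5,"linear": [0,0,0],"turn": 0},{"jaw": 0.5,"linear": [0,0,0],"turn": 0}])

```text
time_s: 5.35
tool_pos: [0.4717, 0.1919, 0.1566]
eef_rot: [-3.141, -0.001, 0.018]
ft_force: [0.5, 0.3, -0.7]
grip_width: 0.501
```

```bash
python3 - <<'E'
from h import *
s=r.sense();p=s['tool_pos'];print(p,s['ft_force'],s['tau'],s['eef_rot'])
snap('scene','scene4')
big('scene4',160,195,215,240,14,'g2')
E
```

```text
[0.47174223 0.19193501 0.15664878] [ 0.49562305  0.30806349 -0.67973062] [-1.62797951e-03 -3.31937027e+01 -2.68582642e+01  7.30869351e-05
 -4.32037516e-03 -9.32580690e-06] [-3.14141320e+00 -6.73773574e-04  1.81106715e-02]
```

View pics/g2.png

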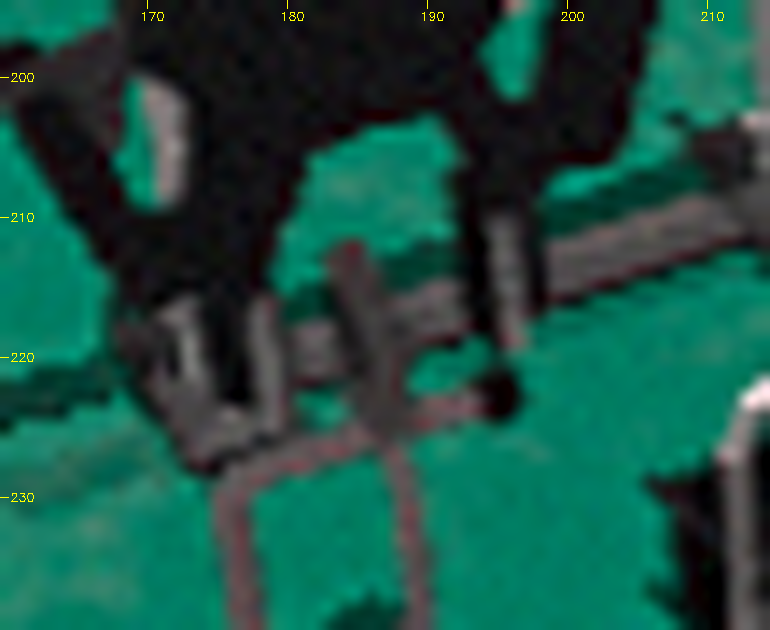

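```bash
python3 - <<'E'
from h import *
p=r.sense()['tool_pos']
a=proj('scene',[p+[-.011,0,0],p+[-.013,0,.149-p[2]],p+[-.003,0,.149-p[2]],p+[-.013,0,.185-p[2]]]);print(a-a[0])
E
```

```text
[[ 0.          0.        ]
 [ 0.48106792  2.36683301]
 [-0.71660829  0.22439674]
 [-0.67748582 -6.97602496]]
```

The fingers straddle the tab (scene 183–188, 212–226), which lies midway between the finger edges at 179 and 195.5. Closing now.

Emit:
play_rows(steps=[{"jaw": 0,"linear": [0,0,0],"turn": 0},{"jaw": 0,"linear": [0,0,0],"turn": 0},{"jaw": 0,"linear": [0,0,0],"turn": 0},{"jaw": 0,"linear": [0,0,0],"turn": 0},{"jaw": 0,"linear": [0,0,0],"turn": 0},{"jaw": 0,"linear": [0,0,-0.3],"turn": 0},{"jaw": 0,"linear": [0,0,-0.3],"turn": 0},{"jaw": 0,"linear": [0,0,0],"turn": 0}])

```text
time_s: 6.4
tool_pos: [0.4718, 0.1918, 0.1625]
eef_rot: [3.142, -0.001, 0.018]
ft_force: [0.9, 0.4, -0.0]
grip_width: 0.107
```

Emit:
play_rows(steps=[{"jaw": 0,"linear": [0,0,-0.8],"turn": 0},{"jaw": 0,"linear": [0,0,-0.8],"turn": 0},{"jaw": 0,"linear": [0,0,-0.8],"turn": 0},{"jaw": 0,"linear": [0,0,0],"turn": 0},{"jaw": 0,"linear": [0,0.7,0],"turn": 0},{"jaw": 0,"linear": [0,0.7,0],"turn": 0},{"jaw": 0,"linear": [0,0,0],"turn": 0},{"jaw": 0,"linear": [0,0,0],"turn": 0}])

```text
time_s: 7.4
tool_pos: [0.4717, 0.1777, 0.1861]
eef_rot: [-3.141, 0.0, 0.018]
ft_force: [-0.7, 0.4, -1.0]
grip_width: 0.102
```

```bash
python3 - <<'E'
from h import *
s=r.sense();p=s['tool_pos'];print(p,s['ft_force'],s['grip_width'])
snap('scene','scene5')
big('scene5',150,185,215,265,9,'g3')
E
```

```text
[0.47173558 0.17773264 0.18611626] [-0.67170523  0.43604877 -0.98151314] 0.10199383448006606
```

View pics/g3.png

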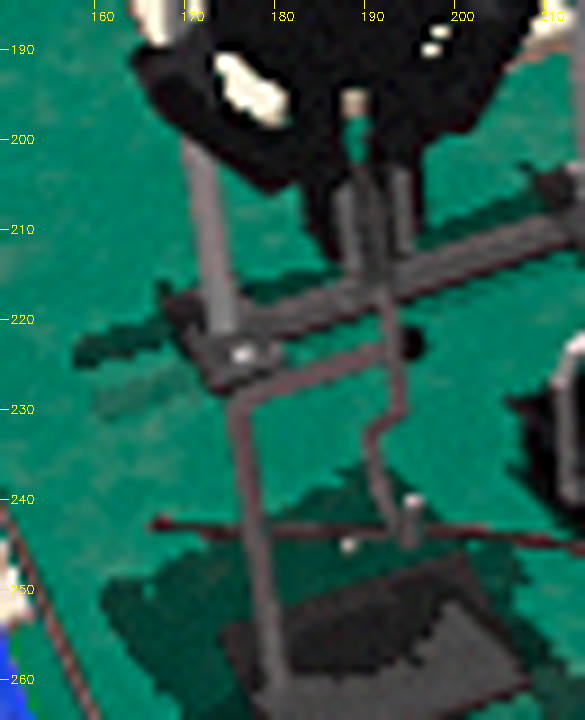

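Emit:
play_rows(steps=[{"jaw": 0,"linear": [-1.3,0.2,0],"turn": 0},{"jaw": 0,"linear": [-1.3,0.2,0],"turn": 0},{"jaw": 0,"linear": [-1.3,0.2,0],"turn": 0},{"jaw": 0,"linear": [0,2.8,-4],"turn": 0},{"jaw": 0,"linear": [0,2.8,-4],"turn": -0.5},{"jaw": 0,"linear": [4.6,0,0],"turn": 0},{"jaw": 0,"linear": [4.6,0,0],"turn": 0},{"jaw": 0,"linear": [4.6,0,0],"turn": 0}])

```text
time_s: 8.45
tool_pos: [0.5725, 0.1188, 0.2668]
eef_rot: [-3.142, -0.001, 0.027]
ft_force: [0.6, -1.0, 0.1]
grip_width: 0.105
```

Emit:
play_rows(steps=[{"jaw": 0,"linear": [0,0,-0.1],"turn": 0},{"jaw": 0,"linear": [0,0,0],"turn": 0},{"jaw": 0,"linear": [0,0,0],"turn": 0},{"jaw": 0,"linear": [0,0,0],"turn": 0},{"jaw": 0,"linear": [0,0,0],"turn": 0},{"jaw": 0,"linear": [0,0,0],"turn": 0},{"jaw": 0,"linear": [0,0,0],"turn": 0},{"jaw": 0,"linear": [0,0,0],"turn": 0}])

```text
time_s: 9.45
tool_pos: [0.5719, 0.1189, 0.2672]
eef_rot: [3.142, 0.0, 0.027]
ft_force: [0.5, -0.3, -0.7]
grip_width: 0.108
```

```bash
python3 - <<'E'
from h import *
s=r.sense();p=s['tool_pos'];print(p,s['eef_rot'],s['ft_force'],s['grip_width'])
snap('scene','scene6');snap('top','top6')
big('scene6',150,120,240,240,6,'g4');big('top6',160,110,250,180,8,'g5')
print(proj('scene',[p]),proj('top',[p]))
E
```

```text
[0.57187446 0.11885374 0.2672334 ] [3.14154436e+00 1.02427703e-04 2.68435748e-02] [ 0.49052916 -0.31656395 -0.73166025] 0.10803330038656006
[[195.61688412 165.58414844]] [[204.8577077  155.55834116]]
```

View pics/g4.png

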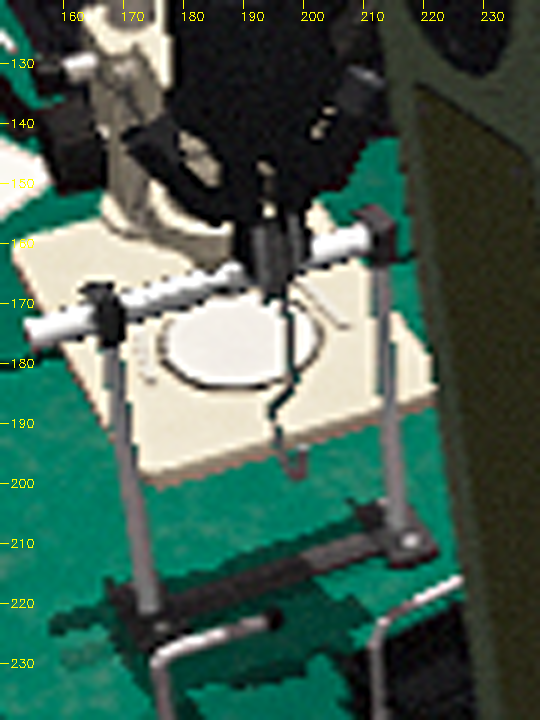

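View pics/g5.png

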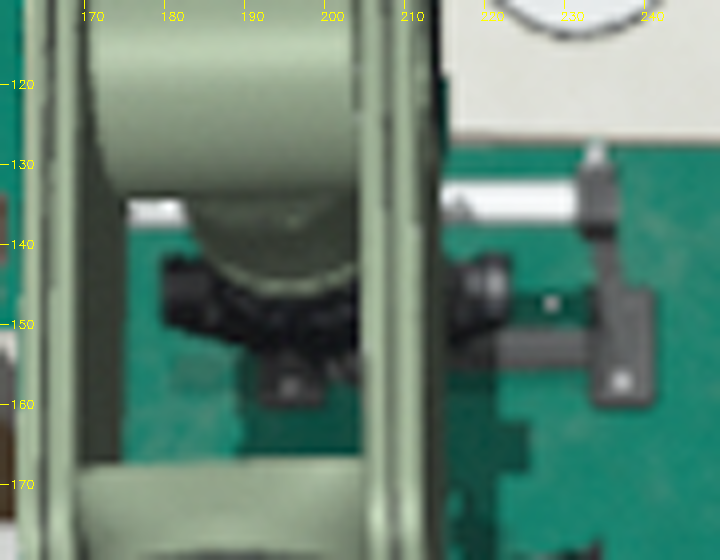

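Emit:
play_rows(steps=[{"jaw": 0,"linear": [2.6,0.3,0],"turn": 0},{"jaw": 0,"linear": [2.6,0.3,0],"turn": 0},{"jaw": 0,"linear": [2.6,0.3,0],"turn": 0},{"jaw": 0,"linear": [0,0,0],"turn": 0},{"jaw": 0,"linear": [0,0,0.5],"turn": 0},{"jaw": 0,"linear": [0,0,0.4],"turn": 0},{"jaw": 0,"linear": [0,0,0],"turn": 0},{"jaw": 0,"linear": [0,0,0],"turn": 0}])

```text
time_s: 10.55
tool_pos: [0.6498, 0.1121, 0.2585]
eef_rot: [-3.142, -0.0, 0.027]
ft_force: [0.4, -0.7, -0.2]
grip_width: 0.106
```

```bash
python3 - <<'E'
from h import *
s=r.sense();p=s['tool_pos'];print(p,s['eef_rot'],s['ft_force'],s['grip_width'])
snap('scene','scene7')
big('scene7',160,135,225,205,11,'g6')
print(proj('scene',[p]))
E
```

```text
[0.64982168 0.11209605 0.25853891] [-3.14159246e+00 -2.60042279e-04  2.70381456e-02] [ 0.3898988  -0.6939201  -0.17587614] 0.10571837164542086
[[188.87566473 153.9233764 ]]
```

View pics/g6.png

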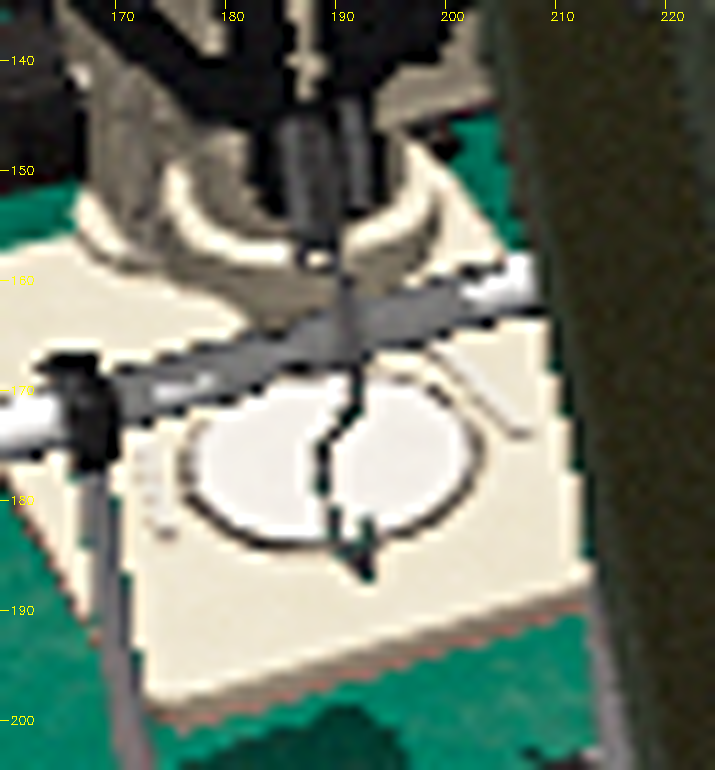

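Emit:
play_rows(steps=[{"jaw": 0,"linear": [0,0,0.2],"turn": 0},{"jaw": 0,"linear": [0,0,0.1],"turn": 0},{"jaw": 0,"linear": [0,0,0.1],"turn": 0},{"jaw": 0,"linear": [0,0,0.1],"turn": 0},{"jaw": 0,"linear": [0,0,0.1],"turn": 0},{"jaw": 0,"linear": [0,0,0],"turn": 0},{"jaw": 0,"linear": [0,0,0],"turn": 0},{"jaw": 0,"linear": [0,0,0],"turn": 0}])

```text
time_s: 11.6
tool_pos: [0.6501, 0.112, 0.2524]
eef_rot: [-3.142, -0.0, 0.027]
ft_force: [0.7, -1.0, -0.6]
grip_width: 0.105
```

Emit:
play_rows(steps=[{"jaw": 0,"linear": [0,0,0.2],"turn": 0},{"jaw": 0,"linear": [0,0,0.2],"turn": 0},{"jaw": 0,"linear": [0,0,0.2],"turn": 0},{"jaw": 0,"linear": [0,0,0.2],"turn": 0},{"jaw": 0,"linear": [0,0,0.2],"turn": 0},{"jaw": 0,"linear": [0,0,0.2],"turn": 0},{"jaw": 0,"linear": [0,0,0.2],"turn": 0},{"jaw": 0,"linear": [0,0,0],"turn": 0}])

```text
time_s: 12.6
tool_pos: [0.6499, 0.112, 0.238]
eef_rot: [3.142, 0.001, 0.027]
ft_force: [-0.3, -0.1, -0.8]
grip_width: 0.106
```

```bash
python3 - <<'E'
from h import *
s=r.sense();p=s['tool_pos'];print(p,s['ft_force'],s['moment'],s['grip_width'])
snap('scene','scene8')
big('scene8',160,135,225,205,11,'g7')
E
```

```text
[0.64992835 0.11198041 0.23798493] [-0.32512302 -0.07870251 -0.84745136] [-0.01643553  0.01398137 -0.04551783] 0.1055555961120706
```

View pics/g7.png

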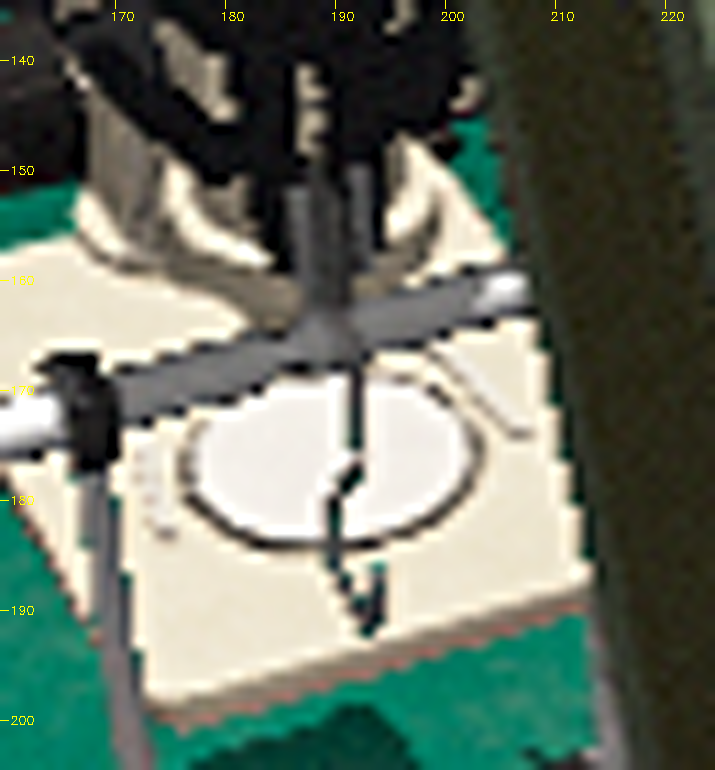

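Emit:
play_rows(steps=[{"jaw": 0,"linear": [0,0,0.1],"turn": 0},{"jaw": 0,"linear": [0,0,0.1],"turn": 0},{"jaw": 0,"linear": [0,0,0.1],"turn": 0},{"jaw": 0,"linear": [0,0,0.05],"turn": 0},{"jaw": 0,"linear": [0,0,0],"turn": 0},{"jaw": 0,"linear": [0,0,0],"turn": 0},{"jaw": 0,"linear": [0,0,0],"turn": 0},{"jaw": 0,"linear": [0,0,0],"turn": 0}])

```text
time_s: 13.65
tool_pos: [0.6501, 0.112, 0.2348]
eef_rot: [-3.142, -0.0, 0.027]
ft_force: [-0.4, 0.4, -0.9]
grip_width: 0.106
```

Emit:
play_rows(steps=[{"jaw": 0,"linear": [0,0,0.05],"turn": 0},{"jaw": 0,"linear": [0,0,0],"turn": 0},{"jaw": 0,"linear": [0,0,0.05],"turn": 0},{"jaw": 0,"linear": [0,0,0],"turn": 0},{"jaw": 0,"linear": [0,0,0.05],"turn": 0},{"jaw": 0,"linear": [0,0,0],"turn": 0},{"jaw": 0,"linear": [0,0,0],"turn": 0},{"jaw": 0,"linear": [0,0,0],"turn": 0}])

```text
time_s: 14.65
tool_pos: [0.6502, 0.112, 0.2336]
eef_rot: [-3.142, -0.0, 0.027]
ft_force: [-0.7, -0.0, 1.3]
grip_width: 0.105
```

Emit:
play_rows(steps=[{"jaw": 0,"linear": [0,0,0.05],"turn": 0},{"jaw": 0,"linear": [0,-0.1,0],"turn": 0},{"jaw": 0,"linear": [0,-0.1,0],"turn": 0},{"jaw": 0,"linear": [0,-0.1,0],"turn": 0},{"jaw": 0,"linear": [0,-0.1,0],"turn": 0},{"jaw": 0,"linear": [0,-0.1,0],"turn": 0},{"jaw": 0,"linear": [0,-0.1,0],"turn": 0},{"jaw": 0,"linear": [0,0,0],"turn": 0}])

```text
time_s: 15.65
tool_pos: [0.6504, 0.1177, 0.2334]
eef_rot: [3.141, -0.001, 0.027]
ft_force: [-0.6, -3.8, 5.0]
grip_width: 0.107
```

Emit:
play_rows(steps=[{"jaw": 0,"linear": [0,-0.1,0],"turn": 0},{"jaw": 0,"linear": [0,-0.1,0],"turn": 0},{"jaw": 0,"linear": [0,-0.1,0],"turn": 0},{"jaw": 0,"linear": [0,-0.1,0],"turn": 0},{"jaw": 0,"linear": [0,-0.1,0],"turn": 0},{"jaw": 0,"linear": [0,0,0],"turn": 0},{"jaw": 0,"linear": [0,0,0],"turn": 0},{"jaw": 0,"linear": [0,0,0],"turn": 0}])

```text
time_s: 16.65
tool_pos: [0.6493, 0.1237, 0.232]
eef_rot: [-3.141, 0.001, 0.027]
ft_force: [-0.3, 1.1, -1.1]
grip_width: 0.105
```

Emit:
play_rows(steps=[{"jaw": 0,"linear": [0,-0.1,0],"turn": 0},{"jaw": 0,"linear": [0,0,0.05],"turn": 0},{"jaw": 0,"linear": [0,0,0.05],"turn": 0},{"jaw": 0,"linear": [0,0,0],"turn": 0},{"jaw": 0,"linear": [0,0,0],"turn": 0},{"jaw": 0,"linear": [0,0,0],"turn": 0},{"jaw": 0,"linear": [0,0,0],"turn": 0},{"jaw": 0,"linear": [0,0,0],"turn": 0}])

```text
time_s: 17.65
tool_pos: [0.6498, 0.124, 0.2318]
eef_rot: [-3.142, -0.0, 0.027]
ft_force: [-1.1, 0.1, -0.5]
grip_width: 0.11
```

Emit:
play_rows(steps=[{"jaw": 0,"linear": [0,0,0.05],"turn": 0},{"jaw": 0,"linear": [0,0,0],"turn": 0},{"jaw": 0,"linear": [0,0,0.05],"turn": 0},{"jaw": 0,"linear": [0,0,0],"turn": 0},{"jaw": 0,"linear": [0,0,0.05],"turn": 0},{"jaw": 0,"linear": [0,0,0],"turn": 0},{"jaw": 0,"linear": [0,0,0],"turn": 0},{"jaw": 0,"linear": [0,0,0],"turn": 0}])

```text
time_s: 18.65
tool_pos: [0.6498, 0.1242, 0.2303]
eef_rot: [-3.141, -0.0, 0.027]
ft_force: [-0.2, 2.9, -0.6]
grip_width: 0.109
```

Emit:
play_rows(steps=[{"jaw": 0,"linear": [0,-0.1,0],"turn": 0},{"jaw": 0,"linear": [0,-0.05,0],"turn": 0},{"jaw": 0,"linear": [0,0,0.05],"turn": 0},{"jaw": 0,"linear": [0,0,0],"turn": 0},{"jaw": 0,"linear": [0,0,0.05],"turn": 0},{"jaw": 0,"linear": [0,0,0],"turn": 0},{"jaw": 0,"linear": [0,0,0],"turn": 0},{"jaw": 0,"linear": [0,0,0],"turn": 0}])

```text
time_s: 19.65
tool_pos: [0.6498, 0.1253, 0.2295]
eef_rot: [3.141, -0.0, 0.027]
ft_force: [-1.5, -0.4, 0.9]
grip_width: 0.107
```

Emit:
play_rows(steps=[{"jaw": 0.2,"linear": [0,0,0],"turn": 0},{"jaw": 0.3,"linear": [0,0,0],"turn": 0},{"jaw": 0.4,"linear": [0,0,0],"turn": 0},{"jaw": 0.5,"linear": [0,0,0],"turn": 0},{"jaw": 0.5,"linear": [0,0,0],"turn": 0},{"jaw": 0.5,"linear": [0,0,0],"turn": 0},{"jaw": 0.5,"linear": [0,0,-1],"turn": 0},{"jaw": 0.5,"linear": [0,0,-2.5],"turn": 0}])

```text
time_s: 20.65
tool_pos: [0.6488, 0.1254, 0.2634]
eef_rot: [3.141, 0.003, 0.027]
ft_force: [0.0, 0.1, 0.2]
grip_width: 0.499
```

Emit:
play_rows(steps=[{"jaw": 0.5,"linear": [0,0,-4],"turn": 0},{"jaw": 0.5,"linear": [-4,0,-2],"turn": 0},{"jaw": 0.5,"linear": [-5.5,0,0],"turn": 0},{"jaw": 0.5,"linear": [-5.5,0,0],"turn": 0},{"jaw": 0.5,"linear": [-4,4,0],"turn": -4},{"jaw": 0.5,"linear": [-2,4,0],"turn": -4.5},{"jaw": 0.5,"linear": [0,0,0],"turn": 0},{"jaw": 0.5,"linear": [0,0,0],"turn": 0}])

```text
time_s: 21.65
tool_pos: [0.4453, 0.0389, 0.3251]
eef_rot: [-3.141, -0.002, 0.174]
ft_force: [0.6, -0.1, -1.0]
grip_width: 0.501
```

```bash
python3 - <<'E'
from h import *
s=r.sense();p=s['tool_pos'];print(s['time_s'],p,s['eef_rot'],s['ft_force'],s['grip_width'])
snap('scene','scene9');snap('top','top9')
big('scene9',150,125,250,265,5,'h1');big('top9',150,110,250,220,7,'h2')
E
```

```text
21.65 [0.44532415 0.03886213 0.32514124] [-3.14142025e+00 -1.87365878e-03  1.74195951e-01] [ 0.57739357 -0.14820559 -0.95391279] 0.5009114244146494
```

View pics/h1.png

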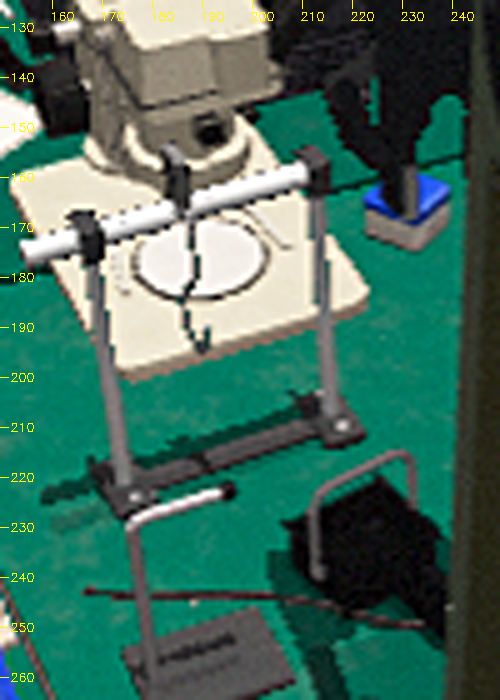

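View pics/h2.png

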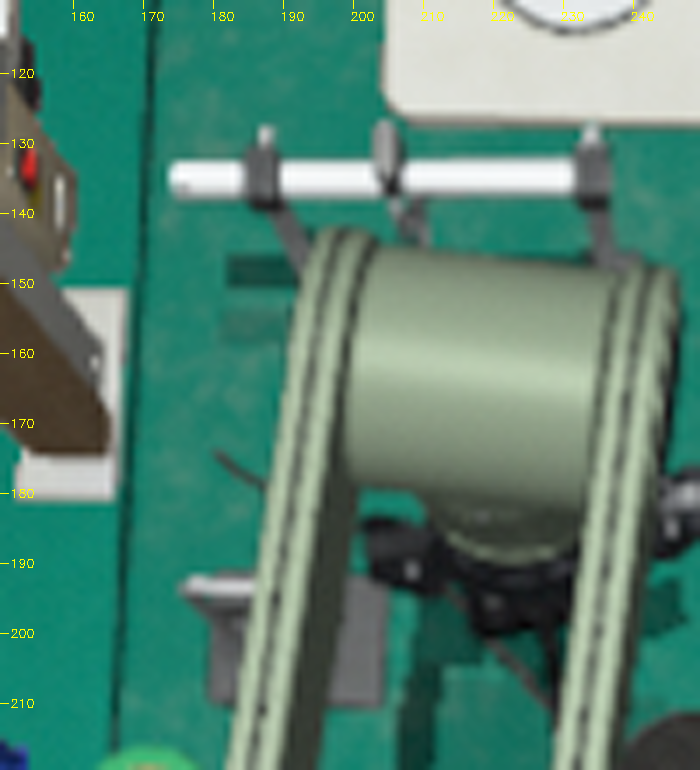

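```bash
python3 - <<'E'
from h import *
for n in('scene','top'):
    A=cloud(n,np.load(n+'0_d.npy')).reshape(-1,3)
    for z0,z1 in((.03,.1),(.1,.2),(.2,.3),(.3,.36)):
      for x0 in(.30,.36,.42,.48,.54):
        m=(A[:,2]>z0)&(A[:,2]<z1)&(A[:,0]>x0)&(A[:,0]<x0+.06)&(A[:,1]>-.15)&(A[:,1]<.03)
        if m.sum()>3:print(n,z0,x0,m.sum(),np.percentile(A[m,1],[1,97,100]))
s=r.sense()
a=np.array([.430,.0545]);p=s['tool_pos'];y=s['eef_rot'][2];d=a-p[:2];print('tool shift',d@[np.cos(y),np.sin(y)],d@[np.sin(y),-np.cos(y)])
E
```

```text
scene 0.03 0.3 12 [-0.02096417 -0.01196204 -0.01172524]
scene 0.03 0.36 5 [-0.00326157  0.00641172  0.00691077]
scene 0.03 0.48 95 [-0.05906981 -0.05113366 -0.0504923 ]
scene 0.03 0.54 42 [-0.05606663 -0.04989405 -0.04902818]
scene 0.1 0.36 31 [-0.02629745 -0.02163006 -0.02114447]
scene 0.1 0.42 50 [-0.02898659 -0.0224456  -0.0215517 ]
scene 0.1 0.48 177 [-0.05385764 -0.04483277 -0.04316004]
scene 0.1 0.54 74 [-0.0514018  -0.04217987 -0.04136242]
scene 0.2 0.36 145 [-0.04734244 -0.01922523 -0.01858771]
scene 0.2 0.42 242 [-0.04869756 -0.0203111  -0.01891164]
scene 0.2 0.48 223 [-0.04741159 -0.03820694 -0.03656096]
scene 0.2 0.54 89 [-0.04408344 -0.03607159 -0.03544082]
scene 0.3 0.36 37 [-0.05895874 -0.04177577 -0.04169176]
scene 0.3 0.42 127 [-0.06175547 -0.03871001 -0.03808578]
scene 0.3 0.48 118 [-0.05961833 -0.0358942  -0.03444058]
scene 0.3 0.54 42 [-0.05748451 -0.03431932 -0.0340443 ]
top 0.03 0.3 17 [-0.13856599 -0.01860761 -0.01675485]
top 0.03 0.36 46 [-0.14893394 -0.0135165   0.00660958]
top 0.03 0.42 8 [-0.08338207 -0.07977756 -0.07885379]
top 0.03 0.48 16 [-0.0788579   0.
[... 243 characters left out ...]
.1 0.48 27 [-0.07463582 -0.07029103 -0.07025443]
top 0.1 0.54 9 [-0.07428046 -0.07016586 -0.07016548]
top 0.2 0.3 206 [-0.08223071 -0.02301273 -0.01677475]
top 0.2 0.36 204 [-0.14775887 -0.02251734 -0.01941204]
top 0.2 0.42 81 [-0.0710012  -0.02213545 -0.02185853]
top 0.2 0.48 33 [-0.07066446 -0.06304816 -0.0630336 ]
top 0.2 0.54 12 [-0.06649725 -0.06058977 -0.05948345]
top 0.3 0.3 183 [-0.07496922 -0.04967681 -0.04819882]
top 0.3 0.36 172 [-0.14775878 -0.04742195 -0.04713401]
top 0.3 0.42 158 [-0.06451654 -0.04341268 -0.04315887]
top 0.3 0.48 153 [-0.06350046 -0.03928432 -0.03909114]
top 0.3 0.54 68 [-0.05977122 -0.03871809 -0.03852172]
tool shift -0.012480064148340811 -0.017591768942545768
```

Emit:
play_rows(steps=[{"jaw": 0.4,"linear": [-1.2,-1.9,0],"turn": -0.4},{"jaw": 0.4,"linear": [0,0,5],"turn": 0},{"jaw": 0.4,"linear": [0,0,5],"turn": 0},{"jaw": 0.4,"linear": [0,0,5],"turn": 0},{"jaw": 0.4,"linear": [0,0,5],"turn": 0},{"jaw": 0.4,"linear": [0,0,3],"turn": 0},{"jaw": 0.4,"linear": [0,0,0],"turn": 0},{"jaw": 0.4,"linear": [0,0,0],"turn": 0}])

```text
time_s: 22.75
tool_pos: [0.4307, 0.056, 0.0955]
eef_rot: [3.141, -0.002, 0.183]
ft_force: [-0.4, 0.2, -0.2]
grip_width: 0.4
```

```bash
python3 - <<'E'
from h import *
s=r.sense();p=s['tool_pos'];print(s['time_s'],p,s['eef_rot'],s['ft_force'],s['grip_width'])
snap('scene','scene10');snap('top','top10')
big('scene10',190,180,290,270,8,'i1');big('top10',180,160,280,240,7,'i2')
print(proj('scene',[p]),proj('top',[p]))
E
```

```text
22.75 [0.43066692 0.0559819  0.09552737] [ 3.14130166e+00 -1.93473196e-03  1.83317054e-01] [-0.43276595  0.20539957 -0.20573998] 0.3995296329960136
[[236.79132842 231.39651697]] [[227.81244551 210.23960439]]
```

View pics/i1.png

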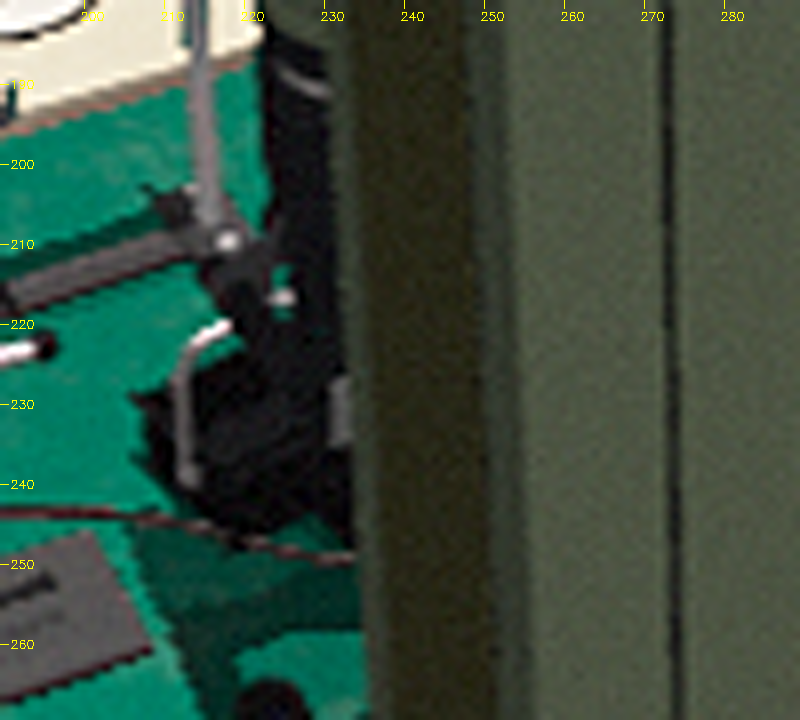

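View pics/i2.png

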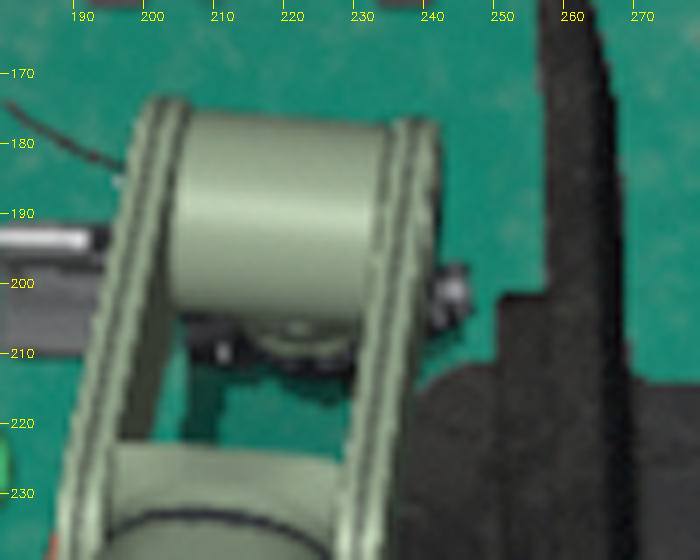

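Emit:
play_rows(steps=[{"jaw": 0.4,"linear": [0,0,2],"turn": 0},{"jaw": 0.4,"linear": [0,0,1.5],"turn": 0},{"jaw": 0.4,"linear": [0,0,1],"turn": 0},{"jaw": 0.4,"linear": [0,0,1],"turn": 0},{"jaw": 0.4,"linear": [0,0,1],"turn": 0},{"jaw": 0.4,"linear": [0,0,0.9],"turn": 0},{"jaw": 0.4,"linear": [0,0,0],"turn": 0},{"jaw": 0.4,"linear": [0,0,0],"turn": 0}])

```text
time_s: 23.85
tool_pos: [0.4299, 0.0553, 0.0204]
eef_rot: [3.142, -0.0, 0.182]
ft_force: [0.0, 0.0, -0.1]
grip_width: 0.4
```

Emit:
play_rows(steps=[{"jaw": 0,"linear": [0,0,0],"turn": 0},{"jaw": 0,"linear": [0,0,0],"turn": 0},{"jaw": 0,"linear": [0,0,0],"turn": 0},{"jaw": 0,"linear": [0,0,0],"turn": 0},{"jaw": 0,"linear": [0,0,0],"turn": 0},{"jaw": 0,"linear": [0,0,0],"turn": 0},{"jaw": 0,"linear": [0,0,0],"turn": 0},{"jaw": 0,"linear": [0,0,0],"turn": 0}])

```text
time_s: 24.85
tool_pos: [0.4301, 0.0553, 0.0206]
eef_rot: [3.141, -0.001, 0.182]
ft_force: [-0.4, -0.3, 5.3]
grip_width: 0.113
```

Emit:
play_rows(steps=[{"jaw": 0,"linear": [0,0,-1],"turn": 0},{"jaw": 0,"linear": [0,0,-2],"turn": 0},{"jaw": 0,"linear": [0,0,-2.6],"turn": 0},{"jaw": 0,"linear": [0,-1.5,0],"turn": 4.5},{"jaw": 0,"linear": [0,-1.5,0],"turn": 4.4},{"jaw": 0,"linear": [1,-1.5,0],"turn": 0},{"jaw": 0,"linear": [1,-1.5,0],"turn": 0},{"jaw": 0,"linear": [0,0,0],"turn": 0}])

```text
time_s: 25.85
tool_pos: [0.4459, 0.1165, 0.0765]
eef_rot: [-3.142, -0.001, 0.029]
ft_force: [0.4, 0.1, -0.9]
grip_width: 0.113
```

Emit:
play_rows(steps=[{"jaw": 0,"linear": [1.5,0,0],"turn": 0},{"jaw": 0,"linear": [0,0,0],"turn": 0},{"jaw": 0,"linear": [0,0,0],"turn": 0},{"jaw": 0,"linear": [0,0,0],"turn": 0},{"jaw": 0,"linear": [0,0,0],"turn": 0},{"jaw": 0,"linear": [0,0,0],"turn": 0},{"jaw": 0,"linear": [0,0,0],"turn": 0},{"jaw": 0,"linear": [0,0,0],"turn": 0}])

```text
time_s: 26.85
tool_pos: [0.4605, 0.1138, 0.0763]
eef_rot: [3.139, 0.0, 0.026]
ft_force: [-0.8, -5.2, -0.5]
grip_width: 0.11
```

```bash
python3 - <<'E'
from h import *
s=r.sense();p=s['tool_pos'];print(s['time_s'],p,s['eef_rot'],s['ft_force'],s['grip_width'])
snap('scene','scene11');snap('top','top11')
big('scene11',160,140,260,260,6,'j1');big('top11',170,120,250,220,7,'j2')
c,s_=np.cos(s['eef_rot'][2]),np.sin(s['eef_rot'][2]);b=p+np.array([.08*c,.08*s_,.0674])
hk=np.array([.6498,.1255,.105])
print(proj('scene',[p,b,hk]),proj('top',[p,b,hk]))
E
```

```text
26.85 [0.46050625 0.1138176  0.0762936 ] [3.13868312e+00 8.13166736e-05 2.63539353e-02] [-0.83155119 -5.1840147  -0.45968525] 0.11032475190628953
[[215.42630011 235.79463328]
 [203.51454714 203.64919044]
 [189.30416749 194.00818761]] [[211.5671469  202.24869098]
 [209.7429325  174.92492646]
 [209.35988515 146.59612355]]
```

View pics/j1.png

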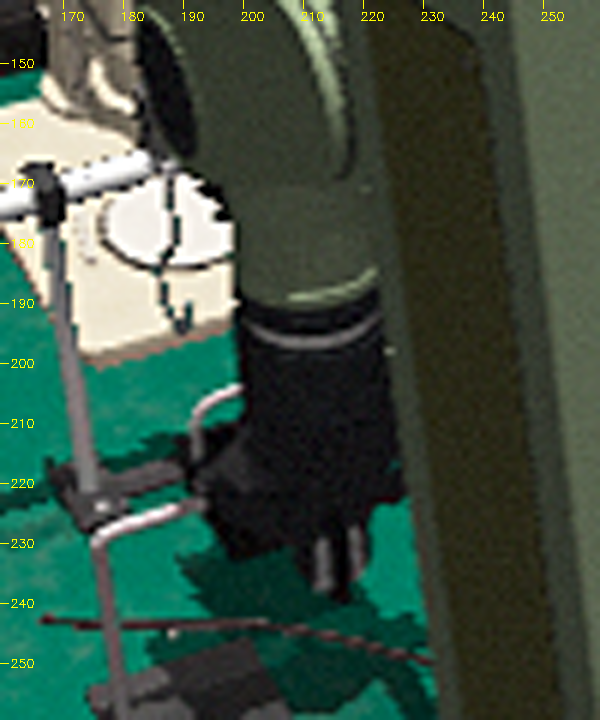

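View pics/j2.png

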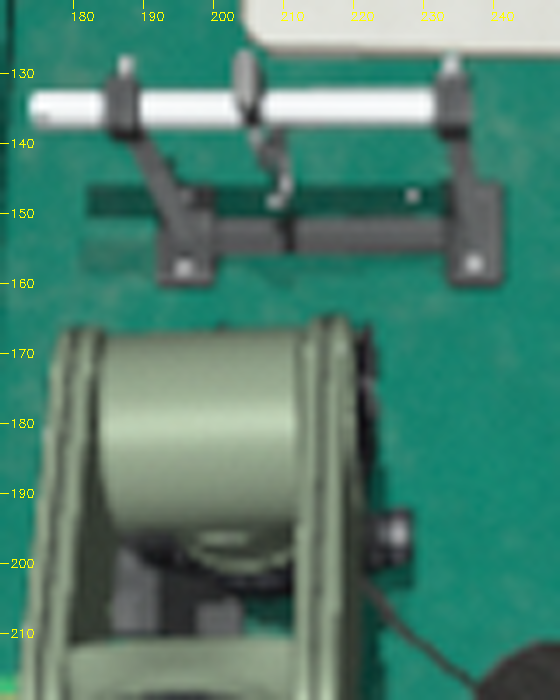

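The 5 N sideways force is the gripper's knuckle touching the parking stand's ball. I'll back off to −y first and then go forward.

Emit:
play_rows(steps=[{"jaw": 0,"linear": [-0.3,1.5,0],"turn": 0},{"jaw": 0,"linear": [0,2.0,0],"turn": 0},{"jaw": 0,"linear": [1.0,0.5,0],"turn": 0},{"jaw": 0,"linear": [3,0,0],"turn": 0},{"jaw": 0,"linear": [3,0,0],"turn": 0},{"jaw": 0,"linear": [0,0,0],"turn": 0},{"jaw": 0,"linear": [0,0,0],"turn": 0},{"jaw": 0,"linear": [0,0,0],"turn": 0}])

```text
time_s: 27.95
tool_pos: [0.5266, 0.0778, 0.0758]
eef_rot: [-3.141, 0.001, 0.027]
ft_force: [0.8, 0.2, -1.7]
grip_width: 0.109
```

```bash
python3 - <<'E'
from h import *
s=r.sense();p=s['tool_pos'];print(s['time_s'],p,s['eef_rot'],s['ft_force'],s['grip_width'])
snap('scene','scene12');snap('top','top12')
big('scene12',160,140,260,260,6,'k1');big('top12',170,120,250,220,7,'k2')
c,s_=np.cos(s['eef_rot'][2]),np.sin(s['eef_rot'][2]);b=p+np.array([.08*c,.08*s_,.0674]);e=np.array([-s_,c,0])
hk=np.array([.6498,.1255,.105])
print(proj('scene',[p,b,b+.03*e,b-.03*e]),proj('top',[p,b,b+.03*e,b-.03*e]))
E
```

```text
27.95 [0.52658909 0.0777572  0.07584114] [-3.14143104e+00  1.49044593e-03  2.69492986e-02] [ 0.80196412  0.23572599 -1.74821319] 0.10875032793673758
[[218.01169465 219.08636766]
 [206.53140106 188.38029748]
 [197.7288245  191.15945608]
 [215.1942733  185.64435594]] [[222.75505808 183.60325784]
 [221.2829315  155.91514288]
 [212.29941801 155.99313108]
 [230.25910583 155.83562651]]
```

View pics/k1.png

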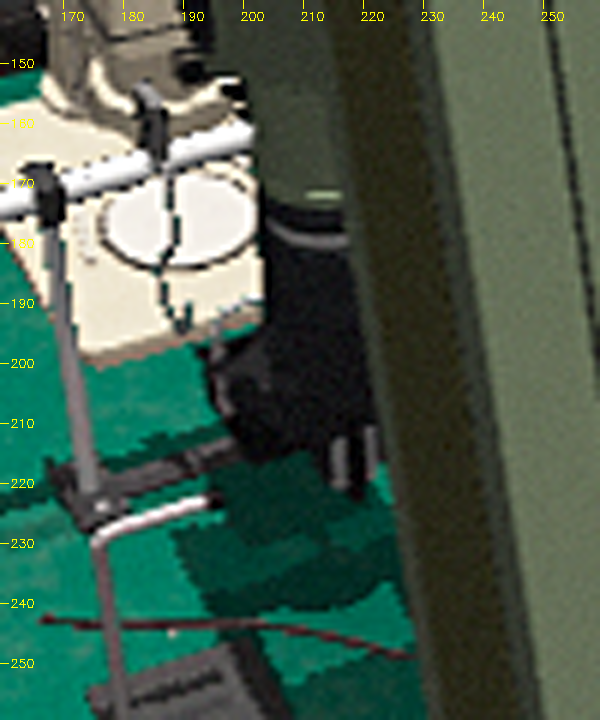

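View pics/k2.png

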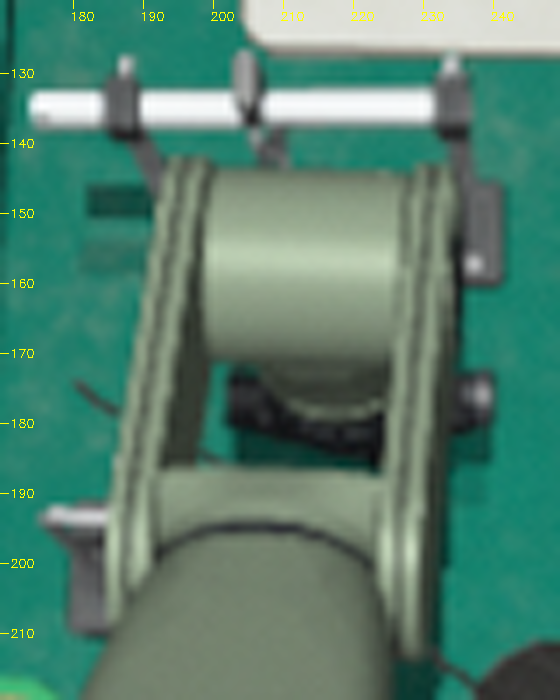

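```bash
python3 - <<'E'
from h import *
big('scene12',175,150,210,205,14,'l1');big('top11',190,120,225,160,18,'l2')
o=np.array([.650,.1255,.218])
pts={'tabtopN':(-.013,.040),'tabtopF':(.013,.040),'spine0':(-.016,0),'spine1':(-.016,-.046),'slant':(.018,-.088),'bottom':(0,-.116),'tip':(-.018,-.084)}
for k,(x,z) in pts.items():
    P=[o+[x,0,z]];print(k,proj('scene',P)[0],proj('top',P)[0])
E
```

```text
tabtopN [186.15382901 157.32803281] [203.88967003 136.13957838]
tabtopF [183.25612654 152.97443379] [204.2162165  128.16625902]
spine0 [187.73418592 168.53177491] [205.35177665 140.98503392]
spine1 [189.10295761 180.36690281] [206.98083486 145.24557992]
slant [186.66886956 184.87954829] [208.76391664 139.28475145]
bottom [189.36645885 194.68497446] [209.45611655 146.79538731]
tip [190.40662795 190.14325132] [208.23270778 149.14986751]
```

View pics/l1.png

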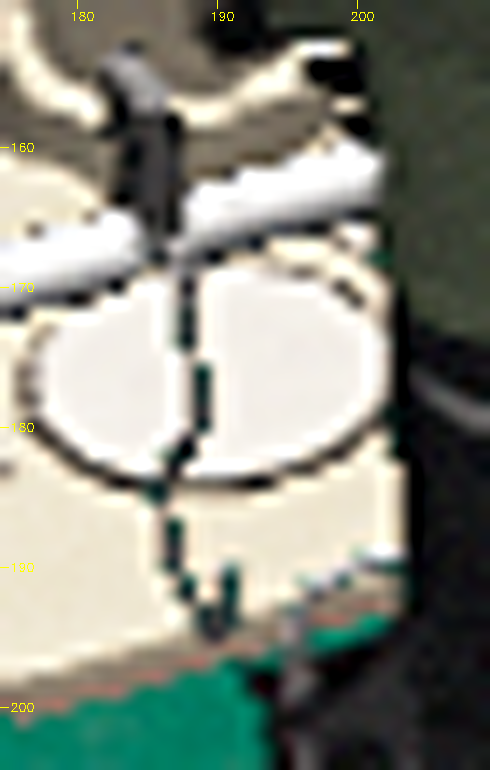

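View pics/l2.png

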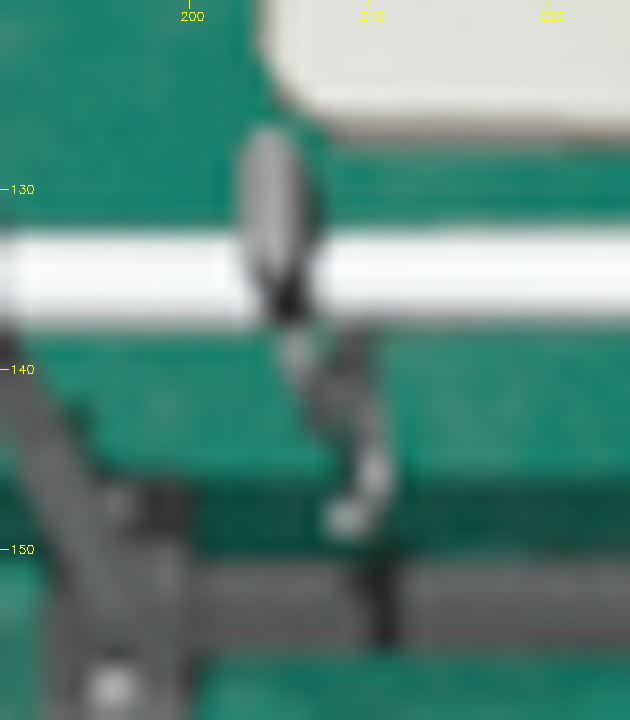

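Emit:
play_rows(steps=[{"jaw": 0,"linear": [0,-1.5,0],"turn": 0},{"jaw": 0,"linear": [0,-1.5,0],"turn": 0},{"jaw": 0,"linear": [0,-1.5,-0.05],"turn": 0},{"jaw": 0,"linear": [0,0,0],"turn": 0},{"jaw": 0,"linear": [0,0,0],"turn": 0},{"jaw": 0,"linear": [0,0,0],"turn": 0},{"jaw": 0,"linear": [0,0,0],"turn": 0},{"jaw": 0,"linear": [0,0,0],"turn": 0}])

```text
time_s: 29.05
tool_pos: [0.5265, 0.1223, 0.0768]
eef_rot: [3.142, 0.0, 0.026]
ft_force: [0.2, 0.2, -1.4]
grip_width: 0.109
```

```bash
python3 - <<'E'
from h import *
s=r.sense();p=s['tool_pos'];print(s['time_s'],p,s['eef_rot'],s['ft_force'],s['grip_width'])
snap('scene','scene13')
big('scene13',165,145,225,220,10,'m1')
c,s_=np.cos(s['eef_rot'][2]),np.sin(s['eef_rot'][2]);b=p+np.array([.08*c,.08*s_,.0674]);e=np.array([-s_,c,0])
print(b,proj('scene',[b,b+.024*e,b-.024*e]))
E
```

```text
29.05 [0.52650989 0.12233717 0.07677747] [3.14157722e+00 2.51897941e-05 2.62528506e-02] [ 0.15967215  0.2237893  -1.44684681] 0.10937072903285285
[0.60648232 0.12443716 0.14417747] [[193.25965334 192.08914768]
 [186.05471988 194.35612169]
 [200.37084051 189.85106218]]
```

View pics/m1.png

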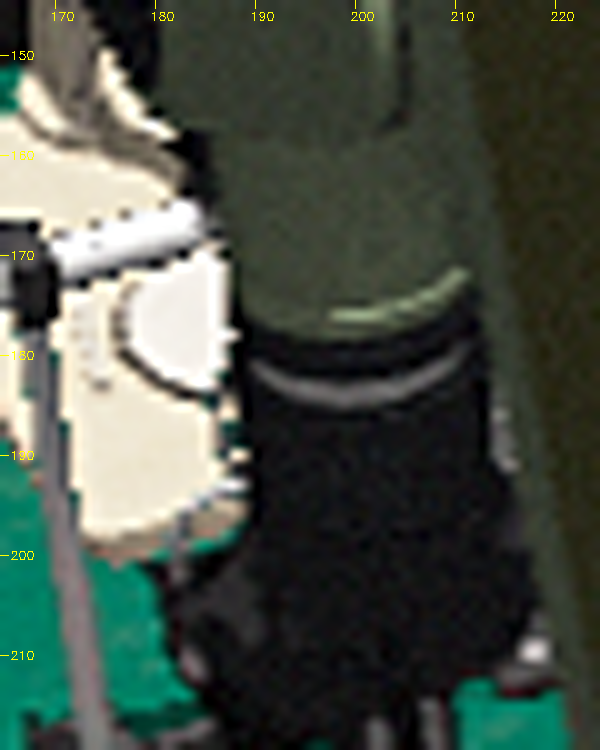

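Emit:
play_rows(steps=[{"jaw": 0,"linear": [0.6,0,0],"turn": 0},{"jaw": 0,"linear": [0.6,0,0],"turn": 0},{"jaw": 0,"linear": [0.5,0,0],"turn": 0},{"jaw": 0,"linear": [0.3,0,0],"turn": 0},{"jaw": 0,"linear": [0.3,0,0],"turn": 0},{"jaw": 0,"linear": [0.2,0,0],"turn": 0},{"jaw": 0,"linear": [0,0,0],"turn": 0},{"jaw": 0,"linear": [0,0,0],"turn": 0}])

```text
time_s: 30.1
tool_pos: [0.5513, 0.1233, 0.0768]
eef_rot: [3.142, 0.0, 0.027]
ft_force: [-0.2, -0.7, -1.3]
grip_width: 0.107
```

Emit:
play_rows(steps=[{"jaw": 0,"linear": [0.3,0,0],"turn": 0},{"jaw": 0,"linear": [0.3,0,0],"turn": 0},{"jaw": 0,"linear": [0.3,0,0],"turn": 0},{"jaw": 0,"linear": [0.2,0,0],"turn": 0},{"jaw": 0,"linear": [0.2,0,0],"turn": 0},{"jaw": 0,"linear": [0,0,0],"turn": 0},{"jaw": 0,"linear": [0,0,0],"turn": 0},{"jaw": 0,"linear": [0,0,0],"turn": 0}])

```text
time_s: 31.1
tool_pos: [0.5643, 0.1237, 0.0768]
eef_rot: [-3.142, 0.0, 0.027]
ft_force: [-0.2, 0.4, -1.6]
grip_width: 0.109
```

```bash
python3 - <<'E'
from h import *
s=r.sense();p=s['tool_pos'];print(s['time_s'],p,s['eef_rot'],s['ft_force'],s['grip_width'])
snap('scene','scene14');snap('top','top14')
big('scene14',155,135,215,210,10,'n1');big('top14',175,115,235,175,12,'n2')
c,s_=np.cos(s['eef_rot'][2]),np.sin(s['eef_rot'][2]);b=p+np.array([.08*c,.08*s_,.0674]);e=np.array([-s_,c,0])
print(b,proj('scene',[b,b+.024*e,b-.024*e]),proj('top',[b]))
E
```

```text
31.1 [0.5643342  0.12369446 0.07675936] [-3.14156109e+00  8.48256485e-05  2.68225498e-02] [-0.18951491  0.43799374 -1.63684895] 0.10893291577797819
[0.64430542 0.12584001 0.14415936] [[188.68363853 185.53324881]
 [181.57491556 187.72174581]
 [195.70109988 183.37204593]] [[207.93583318 144.74843398]]
```

View pics/n1.png

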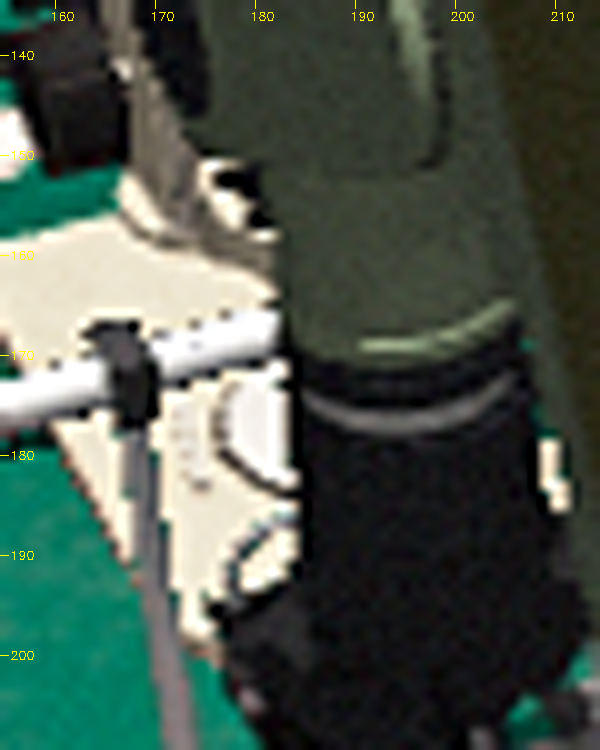

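View pics/n2.png

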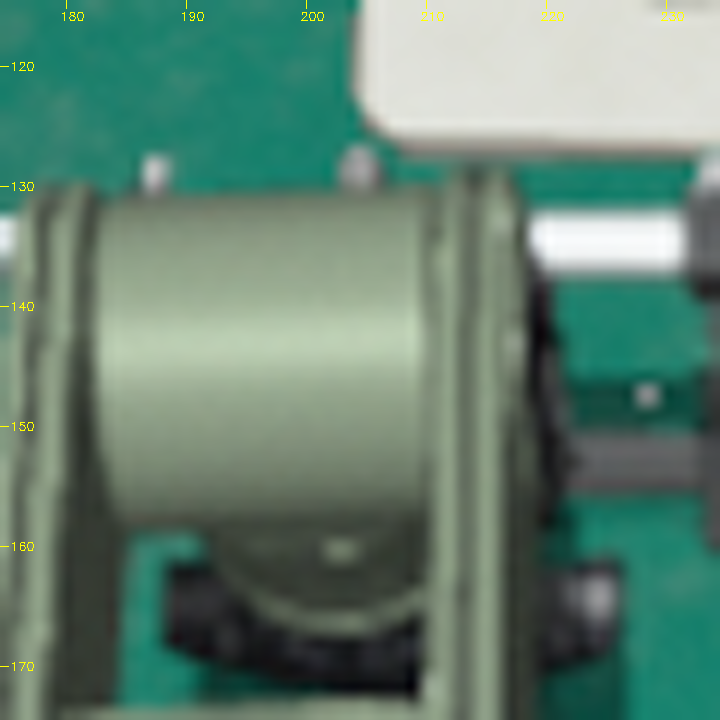

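Emit:
play_rows(steps=[{"jaw": 0,"linear": [0,0,0.3],"turn": 0},{"jaw": 0,"linear": [0,0,0.3],"turn": 0},{"jaw": 0,"linear": [0,0,0.3],"turn": 0},{"jaw": 0,"linear": [0,0,0.3],"turn": 0},{"jaw": 0,"linear": [0,0,0.3],"turn": 0},{"jaw": 0,"linear": [0,0,0.3],"turn": 0},{"jaw": 0,"linear": [0,0,0],"turn": 0},{"jaw": 0,"linear": [0,0,0],"turn": 0}])

```text
time_s: 32.2
tool_pos: [0.5645, 0.1237, 0.0589]
eef_rot: [-3.142, -0.0, 0.027]
ft_force: [0.0, 0.0, -0.7]
grip_width: 0.113
```

Emit:
play_rows(steps=[{"jaw": 0,"linear": [0.1,0,0.3],"turn": 0},{"jaw": 0,"linear": [0.1,0,0.3],"turn": 0},{"jaw": 0,"linear": [0.1,0,0.3],"turn": 0},{"jaw": 0,"linear": [0.1,0,0.3],"turn": 0},{"jaw": 0,"linear": [0,0,0.2],"turn": 0},{"jaw": 0,"linear": [0,0,0.1],"turn": 0},{"jaw": 0,"linear": [0,0,0],"turn": 0},{"jaw": 0,"linear": [0,0,0],"turn": 0}])

```text
time_s: 33.2
tool_pos: [0.5685, 0.1238, 0.0439]
eef_rot: [-3.142, -0.0, 0.027]
ft_force: [-0.2, 0.5, -1.0]
grip_width: 0.109
```

Bail axis is now about 111 mm up. I'll lower it in half-millimetre steps until it rests.

Emit:
play_rows(steps=[{"jaw": 0,"linear": [0,0,0.1],"turn": 0},{"jaw": 0,"linear": [0,0,0],"turn": 0},{"jaw": 0,"linear": [0,0,0.1],"turn": 0},{"jaw": 0,"linear": [0,0,0],"turn": 0},{"jaw": 0,"linear": [0,0,0.05],"turn": 0},{"jaw": 0,"linear": [0,0,0],"turn": 0},{"jaw": 0,"linear": [0,0,0.05],"turn": 0},{"jaw": 0,"linear": [0,0,0],"turn": 0}])

```text
time_s: 34.2
tool_pos: [0.5689, 0.1238, 0.0411]
eef_rot: [-3.142, -0.001, 0.027]
ft_force: [-0.2, -0.1, -0.3]
grip_width: 0.109
```

Emit:
play_rows(steps=[{"jaw": 0,"linear": [0,0,0.05],"turn": 0},{"jaw": 0,"linear": [0,0,0],"turn": 0},{"jaw": 0,"linear": [0,0,0.05],"turn": 0},{"jaw": 0,"linear": [0,0,0],"turn": 0},{"jaw": 0,"linear": [0,0,0],"turn": 0},{"jaw": 0,"linear": [0,0,0],"turn": 0},{"jaw": 0,"linear": [0,0,0],"turn": 0},{"jaw": 0,"linear": [0,0,0],"turn": 0}])

```text
time_s: 35.2
tool_pos: [0.569, 0.1238, 0.0403]
eef_rot: [-3.142, -0.001, 0.027]
ft_force: [0.5, -0.0, 4.3]
grip_width: 0.109
```

Emit:
play_rows(steps=[{"jaw": 0,"linear": [0,0,-0.03],"turn": 0},{"jaw": 0.15,"linear": [0,0,0],"turn": 0},{"jaw": 0.2,"linear": [0,0,0],"turn": 0},{"jaw": 0.3,"linear": [0,0,0],"turn": 0},{"jaw": 0.4,"linear": [0,0,0],"turn": 0},{"jaw": 0.5,"linear": [0,0,0],"turn": 0},{"jaw": 0.5,"linear": [0,0,0],"turn": 0},{"jaw": 0.5,"linear": [0,0,0],"turn": 0}])

```text
time_s: 36.2
tool_pos: [0.5684, 0.1238, 0.0401]
eef_rot: [3.142, -0.0, 0.027]
ft_force: [-0.7, -1.1, 0.2]
grip_width: 0.499
```

Emit:
play_rows(steps=[{"jaw": 0.5,"linear": [-0.5,0,0],"turn": 0},{"jaw": 0.5,"linear": [-1,0,0],"turn": 0},{"jaw": 0.5,"linear": [-1.5,0,0],"turn": 0},{"jaw": 0.5,"linear": [-1.5,0,0],"turn": 0},{"jaw": 0.5,"linear": [0,1,-1],"turn": 0},{"jaw": 0.5,"linear": [0,1.5,-4],"turn": 0},{"jaw": 0.5,"linear": [0,1.5,-5],"turn": 0},{"jaw": 0.5,"linear": [0,1,-5],"turn": 0}])

```text
time_s: 37.2
tool_pos: [0.5252, 0.0713, 0.1925]
eef_rot: [3.141, -0.002, 0.026]
ft_force: [1.1, -0.7, 0.8]
grip_width: 0.502
```

Emit:
play_rows(steps=[{"jaw": 0.5,"linear": [0,0,-5.5],"turn": 0},{"jaw": 0.5,"linear": [0,0,-5.5],"turn": 0},{"jaw": 0.5,"linear": [-2,0,-5.5],"turn": 0},{"jaw": 0.5,"linear": [-3,3,-4],"turn": 0},{"jaw": 0.5,"linear": [-3,5,0],"turn": 0},{"jaw": 0.5,"linear": [0,5.5,0],"turn": 0},{"jaw": 0.5,"linear": [0,5.5,0],"turn": 0},{"jaw": 0.5,"linear": [0,5.5,0],"turn": 0}])

```text
time_s: 38.2
tool_pos: [0.4509, -0.1768, 0.3965]
eef_rot: [3.14, -0.002, 0.026]
ft_force: [0.8, -0.4, 0.4]
grip_width: 0.503
```

```bash
python3 - <<'E'
from h import *
s=r.sense();print(s['time_s'],s['tool_pos'],s['ft_force'])
snap('scene','scene15');snap('top','top15')
big('scene15',150,135,250,255,6,'o1');big('top15',160,110,250,215,7,'o2')
o=np.array([.650,.1255,.108]);print(proj('scene',[o,o-[0,0,.088]]),proj('top',[o]))
E
```

```text
38.2 [ 0.45093539 -0.17677296  0.39648967] [ 0.84414208 -0.43526928  0.43042736]
[[189.1992092  193.25993377]
 [191.56397701 213.47100095]] [[209.2676554 146.2841673]]
```

View pics/o1.png

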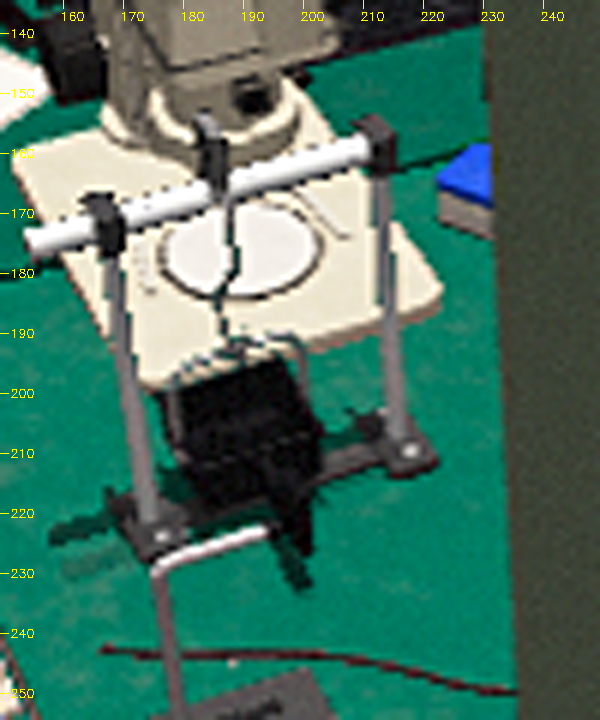

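View pics/o2.png

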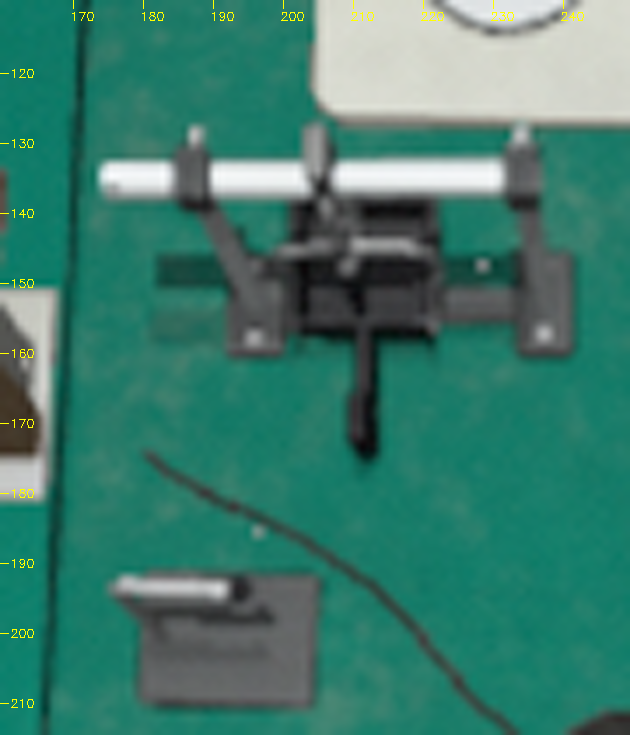

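The pail hangs by its bail in the curl: scene bail (190,192), tab (200,220). I'll wait, then check that it is still, clear of the bench, and that the hook is in the groove.

Emit:
play_rows(steps=[{"jaw": 0.5,"linear": [0,0,0],"turn": 0},{"jaw": 0.5,"linear": [0,0,0],"turn": 0},{"jaw": 0.5,"linear": [0,0,0],"turn": 0},{"jaw": 0.5,"linear": [0,0,0],"turn": 0},{"jaw": 0.5,"linear": [0,0,0],"turn": 0},{"jaw": 0.5,"linear": [0,0,0],"turn": 0},{"jaw": 0.5,"linear": [0,0,0],"turn": 0},{"jaw": 0.5,"linear": [0,0,0],"turn": 0}])

```text
time_s: 39.3
tool_pos: [0.4514, -0.1745, 0.3951]
eef_rot: [-3.142, 0.0, 0.027]
ft_force: [0.0, -0.4, 0.4]
grip_width: 0.498
```

```bash
python3 - <<'E'
from h import *
snap('scene','scene16');snap('top','top16')
for n,b in(('scene',(150,135,230,235)),('top',(180,120,240,180))):
    a=np.load(n+'15_i.npy').astype(int);c=np.load(n+'16_i.npy').astype(int);d=abs(a-c).max(2)[b[1]:b[3],b[0]:b[2]];print(n,'changed px',(d>60).sum(),d.max())
    C=cloud(n,np.load(n+'16_d.npy'));im=np.load(n+'16_i.npy')
    m=(im.max(2)<45)&(C[...,0]>.54)&(C[...,0]<.72)&(C[...,1]>.08)&(C[...,1]<.17)&(C[...,2]<.12)
    P=C[m];
    for x0 in np.arange(.54,.70,.02):
        k=(P[:,0]>=x0)&(P[:,0]<x0+.02)
        if k.sum()>2:print(n,'%.2f'%x0,k.sum(),np.percentile(P[k,2],[2,50,98]).round(3),np.percentile(P[k,1],[2,98]).round(3))
big('scene16',165,145,215,240,8,'q1');big('top16',195,120,235,180,12,'q2')
E
```

```text
scene changed px 3 106
scene 0.56 57 [0.001 0.054 0.076] [0.12  0.131]
scene 0.58 25 [-0.001  0.041  0.076] [0.123 0.13 ]
scene 0.60 21 [-0.002  0.045  0.052] [0.123 0.13 ]
scene 0.62 174 [0.001 0.039 0.059] [0.092 0.162]
scene 0.64 70 [-0.002  0.009  0.062] [0.086 0.167]
scene 0.66 87 [0.    0.028 0.061] [0.092 0.165]
scene 0.68 177 [0.021 0.039 0.062] [0.094 0.162]
top changed px 0 40
top 0.56 10 [-0.003  0.048  0.074] [0.119 0.125]
top 0.58 10 [0.002 0.029 0.06 ] [0.118 0.121]
top 0.60 5 [-0.004  0.002  0.003] [0.122 0.122]
top 0.62 44 [-0.003  0.026  0.056] [0.097 0.156]
top 0.64 26 [0.021 0.029 0.057] [0.092 0.158]
top 0.66 57 [0.019 0.025 0.063] [0.093 0.157]
top 0.68 24 [0.023 0.034 0.061] [0.094 0.158]
```

View pics/q1.png

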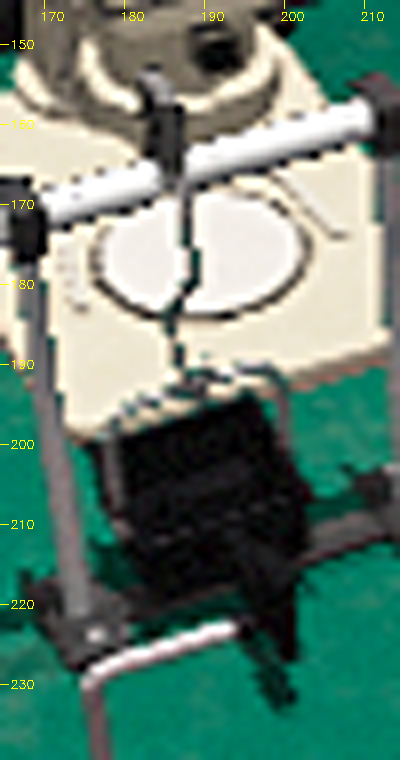

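View pics/q2.png

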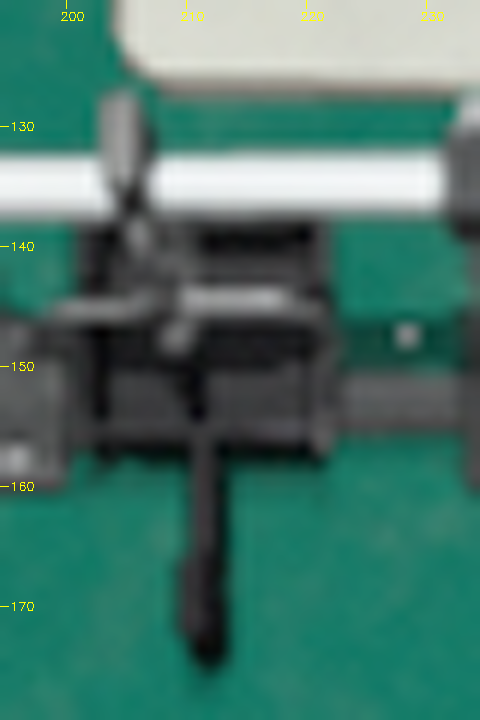

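```bash
python3 - <<'E'
from h import *
a=np.load('top0_i.npy').astype(int);b=np.load('top16_i.npy').astype(int)
d=abs(a-b).max(2)>70
for n,(x0,y0,x1,y1) in dict(tape=(160,214,183,238),cutters=(183,215,202,258),loupe=(203,222,217,238),spool=(278,150,300,176),tweezers=(272,133,305,155),tab=(200,124,208,132)).items(): print(n,d[y0:y1,x0:x1].sum())
# tab top height over crown, hook still same as scene9
s9=np.load('scene9_i.npy').astype(int);s=np.load('scene16_i.npy').astype(int);print('hook upper diff',(abs(s9-s).max(2)[150:185,180:192]>70).sum())
print(r.job_done(), r.sense()['time_s'])
E
```

```text
tape 0
cutters 0
loupe 0
spool 309
tweezers 234
tab 11
hook upper diff 8
the job is handed in; nothing more can be done
the job is handed in; nothing more can be done
```

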